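# Pack hat-shaped flanges alternately and close the tray

### The job

Pack all the hat-shaped flanges (four or five) into the grey tray so that they interlock, alternately hub up and hub down: three lie side by side on the tray floor with their hubs up, and each one left over is turned over and set hub down in a gap between two neighbours, its hub standing right down on their two brims. Only when all of them are packed, stand the flat end board upright on its narrow (short) edge in the groove across the tray's end; leave the other things on the table where they are.

Things in the scene. Friction and masses are not known exactly. Their poses are not given: they have to be found in the camera images.
- flange_1: hat-shaped aluminium flange: square brim 62 x 62 mm, 12 mm thick, with a round hub 26 mm in diameter and 36 mm high in its middle (48 mm in all, 0.15 kg, hub light). Origin: centre of the brim's flat outer face; z points from there through the hub, x and y square to the brim's sides. Starts lying on its brim, hub up. Four or five of the five are present
- flange_2: hat-shaped aluminium flange: square brim 62 x 62 mm, 12 mm thick, with a round hub 26 mm in diameter and 36 mm high in its middle (48 mm in all, 0.15 kg, hub light). Origin: centre of the brim's flat outer face; z points from there through the hub, x and y square to the brim's sides. Starts lying on its brim, hub up. Four or five of the five are present
- flange_3: hat-shaped aluminium flange: square brim 62 x 62 mm, 12 mm thick, with a round hub 26 mm in diameter and 36 mm high in its middle (48 mm in all, 0.15 kg, hub light). Origin: centre of the brim's flat outer face; z points from there through the hub, x and y square to the brim's sides. Starts lying on its brim, hub up. Four or five of the five are present
- flange_4: hat-shaped aluminium flange: square brim 62 x 62 mm, 12 mm thick, with a round hub 26 mm in diameter and 36 mm high in its middle (48 mm in all, 0.15 kg, hub light). Origin: centre of the brim's flat outer face; z points from there through the hub, x and y square to the brim's sides. Starts lying on its brim, hub up. Four or five of the five are present
- flange_5: hat-shaped aluminium flange: square brim 62 x 62 mm, 12 mm thick, with a round hub 26 mm in diameter and 36 mm high in its middle (48 mm in all, 0.15 kg, hub light). Origin: centre of the brim's flat outer face; z points from there through the hub, x and y square to the brim's sides. Starts lying on its brim, hub up. Four or five of the five are present
- end_board: flat grey plastic plate 90 x 64 x 14 mm, about 0.18 kg, lying flat at the start. Origin: centre of its underside as it lies; x along the 90 mm length, y along the 64 mm width, z through its thickness. In the groove it stands 90 mm high, its 64 mm width across the tray
- tray: fixed grey metal tray, 90 mm wide (x), 256 mm long (y, from -146 to +110 mm), walls 16 mm high, floor 6 mm thick. Origin: on the table under the middle of the row space, which is 74 mm wide and runs along y from -102 mm (two lugs, then the groove) to +102 mm (closed end): three brims and 18 mm to spare. A flange packed hub up has its origin 6 mm above the tray's, one packed hub down 66 mm
- groove (a point): middle of the floor of the groove for the end board, 6 mm above the table, 122 mm from the tray's origin towards its -y end; axes as the tray's. The groove runs along x, is 20 mm wide in y, widening at the top, and lies between two lugs on the row side and a 56 mm long rail on the outer side, all 34 mm high over the table and within 28 mm of the tray's middle line
- turning_stand: fixed stand, foot plate 84 x 60 x 6 mm: a block 50 mm long (x), 38 mm wide (y), 44 mm high with a straight slot along its x in the top, 16 mm wide (wider at the top), 14 mm deep (floor 30 mm above the table), open at both ends. A flange set in it on its brim's edge stays standing (leaning a little), to be regripped from the other side. Origin: centre of its underside. Optional
- tape_roll: roll of adhesive tape lying flat, 76 mm across, 24 mm high; bystander
- screwdriver: yellow-handled screwdriver, 185 mm; bystander
- box_cutter: orange box cutter, 163 mm; bystander
- calculator: pocket calculator 120 x 68 x 16 mm; bystander
- notebook: dark notebook 108 x 156 x 15 mm; bystander
- hex_key: black hex key, 82 mm long; bystander
- stapler: blue stapler 128 mm long, 58 mm high; bystander

How it is judged:
By the outcome, as a careful person would: the job done as asked, in the order asked, and still so for the second after the job is handed in, with the robot touching nothing.
Of flange_1, flange_2, flange_3, flange_4, flange_5 only 4 to 5 are there at a start; the rules pass over those that are not, and their reading is None.
At some moment in a run one of flange_1, flange_2, flange_3 may be knocked a few centimetres aside while the robot is not near it.
It also fails if it takes over 210 s, if anything falls off the work surface, if the arm or the gripper's body presses on something with over 40 N, if the wrist force passes 120 N, or if a joint passes its speed limit or range.

### The arm

A 6-joint arm with a two-finger parallel gripper is mounted at the origin on a cart in front of the work surface, level with it; the furniture and walls round the work are solid. World frame = base frame: x ahead of the robot, y to its left, z up, the work surface at z = 0. Lengths are in m, angles in degrees, forces in N, time in s.
With the tool pointing down it reaches from about 0.4 to 0.825 m from the base axis. Payload 7 kg.
Tool frame: the origin (TCP) lies midway between the tips of the shut fingers; the grasp point (between the pads) lies 19 mm behind it (ctrl.grip_point_offset is the distance from the TCP to the grasp point, in m); x points along the fingers, y is the direction in which the jaws open and shut, and the axes are right-handed (so a half turn about x gives the same grasp; the last joint's range is limited). The gripper opens to 88 mm and grips with 3 to 60 N. Pads are 19 mm wide; open, the fingers measure 130 mm over their backs; the gripper's body (78 mm by 193 mm) begins 47 mm behind the grasp point.
Start: joints at [-52.936, 20.546, 0.682, 0, -70.136, -16.507], TCP at [0.237, -0.632, 0.205] pointing down, gripper open.
Joint ranges: [-176.03, 176.03], [-82.01, 121.73], [-58.28, 71.71], [-173.87, 95.51], [-174.79, -0.11], [-173.66, 173.66]. Speed limits (degrees/s): [136.94, 136.94, 172.46, 180, 180, 180].

### API

Orientations are given as [roll, pitch, yaw] about the fixed x, y, z axes, in that order (R = Rz(yaw) Ry(pitch) Rx(roll)).
In Python, from plant import ctrl gives the robot as it stands.
- The arm moves only by the tool drive_tool, never from a script. Its argument "plan" is a list of rows, each a list of 3 entries, a list of its own where there are three numbers: the shift along the tool's x, y, z in m, then the turn, a rotation vector about the tool's x, y, z in degrees, then the opening, from 0 (shut) to 1 (fully open). In form: [[[dx, dy, dz], [wx, wy, wz], grip], ...]. A call has 1 to 20 rows; each row is the pose to reach, as a shift and turn from the pose measured when the call began, along the tool's axes at that moment; what a row does not reach only later rows make up. A row lasts 1/12 s, in which the tool goes at most 41.7 mm and 7.16 degrees, less where a joint would pass 70% of its speed; a pose out of reach is approached as far as the arm can. A call with a gripper value outside its range is refused whole. The fingers move at their own pace and stop on an object; the grip force is fixed at half the most. Time passes only in rows, so rows that repeat a pose let the fingers close. It gives the time, the measured TCP pose, the force and the opening at its end, in the units of the state.
- ctrl.get_obs(): the state, without advancing time (a new reading comes with each control period).
- ctrl.snapshot(name): name is "scene" or "top" or "wrist"; returns the picture (420x560x3 uint8, blue, green, red); there is no depth.
- ctrl.get_calibration(name): a dict with "fx", "fy", "cx", "cy" (pixels), "R" (3x3) and "t" (3): a world point X has camera coordinates R X + t. Camera axes: x right, y down, z forward; pixel columns grow to the right and rows downward; lengths in m; the calibration is good to about 2 mm. The wrist camera is an equidistant fisheye: a pixel r from the principal point sees the ray r / f radians off the axis. A picture is of the moment at which its call begins: read the wrist's pose just before it. get_calibration takes no time and is no camera call; for the wrist camera it gives the pose at the moment of the call.
- ctrl.close_job(): hands the job in, once; it reports no verdict.
Trained networks look in the newest picture that a camera, given by its name, has taken for a name from the list of things; names that differ only in an ending like _2 or _b are one class to them, and where a whole thing is asked for, a point or a joint stands for the part that bears it (a point fixed in the world has none). Each returns a list of dicts, best first, with "confidence" (0 to 1); they miss things now and then, are a little off and sometimes report something else, mostly with a low value. They report only what shows in the picture. A call takes as long as a camera call.
- ctrl.cut_out(camera, name): "pixels" (420x560 bool, what is visible of it) and "pixel" ([column, row] in pixels, amid what is visible of it).
- ctrl.landmark_of(camera, name): "pixel" ([column, row] in pixels: a listed point, or the origin of a listed thing).
The state is a dict: "clock": time; "joint_pos": joint angles; "qvel": joint speeds; "tau": joint torques, N m; "tool_pos": TCP position; "orientation": TCP orientation; "force": force on the tool from outside, world axes, zero at the start; "moment": the same for the moment, N m; "opening": finger opening in m.
Only numpy, scipy, OpenCV 4.12 (cv2) and the standard library are available. Lean on these libraries where they do the work, as an engineer would, in place of code of your own. Each camera call takes 0.05 s, during which the arm holds its last target. There are 200 camera calls.

## Working session

There is one attempt and no reset: what is moved stays moved. The work goes in short steps, Python scripts to look and compute and a tool call to move; the robot and the scene stay as the last step left them, time stands still between calls to the robot, and variables do not carry over. Pictures are saved under pics/ and viewed, about 12 in all and at most 16, crops included, and the job is handed in when it is done.

Besides the shell and the picture viewer there is one more tool, called after "Request:" by a JSON object that holds its "name" and its "arguments", one argument or row to a line. drive_tool: Moves the arm, as the interface text tells. Its arguments: {"type":"object","properties":{"plan":{"type":"array","items":{"type":"array"}}},"required":["plan"]}

```bash
ls; mkdir -p pics; python3 - <<'E'
from plant import ctrl
import cv2
o=ctrl.get_obs();print(o)
for n in("top","scene"):
    im=ctrl.snapshot(n);cv2.imwrite(f"pics/{n}0.png",im)
    print(n,ctrl.get_calibration(n))
    for k in("flange_1","end_board","tray","groove","turning_stand","tape_roll","stapler","notebook","calculator","screwdriver","box_cutter","hex_key"):
        L=ctrl.landmark_of(n,k)
        print(k,[(round(d["confidence"],2),[round(float(v),1) for v in d["pixel"]]) for d in L])
E
```

```text
pics
{'clock': 0.0, 'joint_pos': array([-5.29366511e+01,  2.05897157e+01,  6.34430988e-01, -2.01028227e-02,
       -7.01348476e+01, -1.65056720e+01]), 'qvel': array([ 0.08775474,  0.03177041, -0.09214632,  0.00335796,  0.01249193,
       -0.01543094]), 'tau': array([ 1.86380654e-03, -5.82712054e+01,  2.93066454e+01,  6.99733034e+00,
        7.14212714e-03, -2.26420320e-04]), 'tool_pos': array([ 0.23680718, -0.63154875,  0.20374716]), 'orientation': array([ 94.66549516,  89.9079071 , 115.21632609]), 'force': array([-0.03294772, -0.83144166,  0.14335668]), 'moment': array([-0.03846408, -0.02474529, -0.0521917 ]), 'opening': 0.0873690557445412}
top {'fx': 497.4569520979839, 'fy': 497.4569520979839, 'cx': 287.2327888514119, 'cy': 210.5264588095169, 'R': array([[ 0.01509619, -0.99988552, -0.00102193],
       [-0.99709439, -0.01497771, -0.07468894],
       [ 0.07466509,  0.00214648, -0.99720636]]), 't': array([-0.02063335,  0.47919604,  1.47045127])}
flange_1 [(0.93, [340.7, 181.8]), (0.84, [383.2, 210.1]), (0.74, [351.8, 222.4]), (0.73, [425.8, 213.4])]
end_board [(0.58, [281.9, 185.1])]

[... 581 characters left out ...]
44294, -0.43642925]]), 't': array([0.46148721, 0.10333966, 1.48394059])}
flange_1 [(0.76, [291.3, 199.5]), (0.66, [260.6, 199.0]), (0.65, [261.1, 309.9]), (0.54, [292.0, 176.4]), (0.43, [284.2, 186.1]), (0.31, [313.7, 207.3])]
end_board [(0.73, [258.3, 220.0])]
tray [(0.61, [255.7, 259.4])]
groove [(0.55, [262.2, 238.2])]
turning_stand [(0.56, [290.0, 221.4])]
tape_roll [(0.69, [312.8, 195.4])]
stapler [(0.96, [263.9, 304.9]), (0.67, [300.6, 246.1]), (0.51, [284.7, 185.6])]
notebook [(0.74, [316.6, 180.4])]
calculator [(0.6, [271.3, 172.3])]
screwdriver [(0.8, [203.3, 268.3]), (0.59, [255.1, 260.0])]
box_cutter [(0.58, [315.3, 179.8]), (0.55, [298.0, 243.6])]
hex_key [(0.58, [315.6, 209.2])]
```

```bash
python3 - <<'E'
import cv2
a=cv2.imread("pics/top0.png");c=a[130:290,90:470]
cv2.imwrite("pics/topc.png",cv2.resize(c,None,fx=2.1,fy=2.1,interpolation=cv2.INTER_CUBIC))
E
```

```text
(no output)
```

View pics/topc.png

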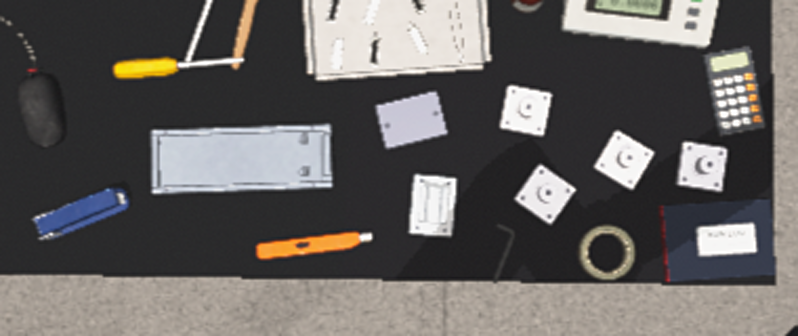

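View pics/scene0.png

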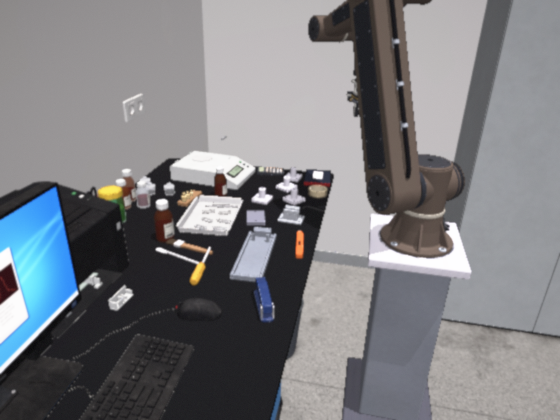

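Top view: four flanges (crop px 527,108; 547,192; 626,158; 704,165), board at 412,120, tray at 241,158 with its groove end to the right, stand at 433,205 with its slot running about along world x. The scene view agrees: four flanges.

```bash
cat > h.py <<'E'
import numpy as np, cv2
from plant import ctrl
from scipy.optimize import minimize
from scipy.spatial.transform import Rotation as Ro
def proj(c,X,cam):
    P=np.asarray(X)@c["R"].T+c["t"]
    if cam!="wrist": return np.c_[c["fx"]*P[:,0]/P[:,2]+c["cx"],c["fy"]*P[:,1]/P[:,2]+c["cy"]]
    r=np.hypot(P[:,0],P[:,1])+1e-12; th=np.arctan2(r,P[:,2])
    return np.c_[c["fx"]*th*P[:,0]/r+c["cx"],c["fy"]*th*P[:,1]/r+c["cy"]]
def ray(c,px,cam):
    u=(px[0]-c["cx"])/c["fx"];v=(px[1]-c["cy"])/c["fy"]
    if cam=="wrist":
        th=np.hypot(u,v)+1e-12; d=np.array([np.sin(th)*u/th,np.sin(th)*v/th,np.cos(th)])
    else: d=np.array([u,v,1.])
    return -c["R"].T@c["t"], c["R"].T@d
def onz(c,px,cam,z=0.):
    o,d=ray(c,px,cam); return o+d*(z-o[2])/d[2]
def box(x0,x1,y0,y1,z0,z1,n=6):
    s=np.linspace(0,1,n); P=[]
    for z in(z0,z1):
        P+=[(x0+(x1-x0)*a,y,z) for a in s for y in(y0,y1)]+[(x,y0+(y1-y0)*a,z) for a in s for x in(x0,x1)]
    return np.array(P)
def cyl(r,z0,z1):
    a=np.linspace(0,2*np.pi,24); return np.array([(r*np.cos(t),r*np.sin(t),z) for z in(z0,z1) for t in a])
M={"flange":[box(-.031,.031,-.031,.031,0,.012),cyl(.013,.012,.048)],
 "end_board":[box(-.045,.045,-.032,.032,0,.014)],
 "tray":[box(-.045,.045,-.146,.110,0,.016,12)],
 "turning_stand":[box(-.042,.042,-.030,.030,0,.006),box(-.025,.025,-.019,.019,0,.044)]}
def fit(c,cam,mask,kind,x0,S=4,z=0.):
    ys,xs=np.nonzero(mask); m=25
    a,b=max(xs.min()-m,0),max(ys.min()-m,0); w,h=xs.max()+m-a,ys.max()+m-b
    T=cv2.resize(mask[b:b+h,a:a+w].astype(np.float32),None,fx=S,fy=S,interpolation=cv2.INTER_LINEAR)>.5
    def cost(p):
        R=Ro.from_euler("z",p[2],degrees=True).as_matrix(); im=np.zeros(T.shape,np.uint8)
        for q in M[kind]:
            u=proj(c,q@R.T+[p[0],p[1],z],cam)
            u=((u-[a,b]+.5)*S-.5)
            cv2.fillConvexPoly(im,cv2.convexHull(np.round(u*16).astype(np.int32)),1,shift=4)
        im=im>0; return 1-(im&T).sum()/max((im|T).sum(),1)
    best=None
    for y in (x0[2],) if len(x0)>3 else np.arange(0,180,22.5) if kind!="flange" else np.arange(0,90,15):
        p=np.array([x0[0],x0[1],y])
        r=minimize(cost,p,method="Nelder-Mead",options=dict(initial_simplex=np.array([p,p+[.01,0,0],p+[0,.01,0],p+[0,0,10]]),xatol=1e-4,fatol=1e-4,maxiter=120))
        if best is None or r.fun<best.fun: best=r
    return best.x,1-best.fun
def find(cam,name,minc=.3,pic=None):
    c=ctrl.get_calibration(cam)
    if pic is None: ctrl.snapshot(cam)
    kind=name[:6] if name.startswith("flange") else name
    out=[]
    for d in ctrl.cut_out(cam,name):
        if d["confidence"]<minc or d["pixels"].sum()<30: continue
        p=onz(c,d["pixel"],cam,.01)
        x,s=fit(c,cam,d["pixels"],kind,p[:2]); out.append((x,s,d["confidence"]))
        print(name,"x %.4f y %.4f yaw %.1f"%tuple(x),"iou %.2f conf %.2f"%(s,d["confidence"]))
    return out
def pose():
    o=ctrl.get_obs(); return np.array(o["tool_pos"]),Ro.from_euler("xyz",o["orientation"],degrees=True)
def rot(d,j):   # tool x along d, jaws along j
    d=np.array(d,float);d/=np.linalg.norm(d);j=np.array(j,float);j-=d*(d@j);j/=np.linalg.norm(j)
    return Ro.from_matrix(np.c_[d,j,np.cross(d,j)])
def moves(W):   # list of (pos, Rotation) -> shifts and turns from the present pose; picks jaw flip nearest
    p,R=pose()
    for q,Rt in W:
        c=[Rt,Rt*Ro.from_euler("x",180,degrees=True)]
        v=min([(R.inv()*k).as_rotvec(degrees=True) for k in c],key=np.linalg.norm)
        print("d",np.round(R.inv().apply(np.array(q)-p),4).tolist(),"w",np.round(v,1).tolist())
E
python3 - <<'E'
from h import *
w=ctrl.get_calibration("wrist");p,R=pose();print({k:np.round(v,3) for k,v in w.items()});C=-w["R"].T@w["t"]
print("cam in tool",R.inv().apply(C-p),"axis",R.inv().apply(w["R"][2]), "toolaxes",R.as_matrix().round(3))
ctrl.snapshot("top")
for n in("flange_1","end_board","tray","turning_stand"): find("top",n,pic=1)
c=ctrl.get_calibration("top")
for n in("tape_roll","stapler","notebook","box_cutter","hex_key","calculator","screwdriver","groove"):
    for d in ctrl.landmark_of("top",n)[:1]: print(n,onz(c,d["pixel"],"top",.01).round(3))
E
```

```text
{'fx': np.float64(325.192), 'fy': np.float64(325.192), 'cx': np.float64(279.898), 'cy': np.float64(211.082), 'R': array([[-0.351,  0.936,  0.   ],
       [ 0.902,  0.338,  0.268],
       [ 0.251,  0.094, -0.963]]), 't': array([ 0.674, -0.034,  0.39 ])}
cam in tool [-0.18002277  0.00068819 -0.07218166] axis [9.63447448e-01 1.86155695e-04 2.67897331e-01] toolaxes [[ 0.    -0.351  0.936]
 [-0.     0.936  0.351]
 [-1.    -0.     0.   ]]
flange_1 x 0.4982 y -0.3126 yaw 59.7 iou 0.95 conf 0.97
flange_1 x 0.4920 y -0.4249 yaw 81.1 iou 0.88 conf 0.93
flange_1 x 0.4482 y -0.2005 yaw 55.4 iou 0.93 conf 0.75
flange_1 x 0.5682 y -0.1719 yaw 79.1 iou 0.93 conf 0.59
end_board x 0.5522 y -0.0070 yaw 104.1 iou 0.93 conf 0.92
tray x 0.4913 y 0.2510 yaw 2.7 iou 0.97 conf 0.87
turning_stand x 0.4301 y -0.0406 yaw -2.9 iou 0.95 conf 0.86
tape_roll [ 0.364 -0.284  0.01 ]
stapler [0.415 0.459 0.01 ]
notebook [ 0.38  -0.444  0.01 ]
box_cutter [0.372 0.123 0.01 ]
hex_key [ 0.359 -0.135  0.01 ]
calculator [ 0.606 -0.467  0.01 ]
screwdriver [0.627 0.321 0.01 ]
groove [0.501 0.118 0.01 ]
```

```bash
python3 - <<'E'
from h import *
moves([([.5,-.33,.20],rot([0,0,-1],[1,0,0]))])
print(ctrl.get_obs()["joint_pos"].round(1))
E
```

```text
d [0.0047, 0.1904, 0.3523] w [-69.4, 0.0, 0.0]
[-52.9  20.5   0.7  -0.  -70.1 -16.5]
```

Request:
{"name": "drive_tool", "arguments": {
  "plan": [
    [[0, 0.04, 0.07], [-14, 0, 0], 1],
    [[0, 0.08, 0.14], [-28, 0, 0], 1],
    [[0, 0.12, 0.21], [-42, 0, 0], 1],
    [[0, 0.16, 0.28], [-56, 0, 0], 1],
    [[0, 0.19, 0.35], [-69, 0, 0], 1],
    [[0, 0.19, 0.35], [-69, 0, 0], 1],
    [[0, 0.19, 0.35], [-69, 0, 0], 1],
    [[0, 0.19, 0.35], [-69, 0, 0], 1],
    [[0, 0.19, 0.35], [-69, 0, 0], 1],
    [[0, 0.19, 0.35], [-69, 0, 0], 1],
    [[0, 0.19, 0.35], [-69, 0, 0], 1],
    [[0, 0.19, 0.35], [-69, 0, 0], 1]
  ]
}}

```text
clock: 2.95
tool_pos: [0.4989, -0.33, 0.2047]
orientation: [-101.0, 90.0, -11.3]
force: [-1.5, -0.2, 0.5]
opening: 0.0877
```

```bash
python3 - <<'E'
from h import *
print(ctrl.get_obs()["joint_pos"].round(2),pose()[0].round(4),pose()[1].as_matrix().round(3).tolist())
im=ctrl.snapshot("wrist");cv2.imwrite("pics/w1.png",im)
for n in("flange_1","turning_stand","end_board"): find("wrist",n,pic=1)
moves([([.492,-.425,.10],rot([0,0,-1],[1,0,0]))])
E
```

```text
[-14.78  13.38  -9.4   -0.   -67.22  14.46] [ 0.4989 -0.33    0.2047] [[0.0, -1.0, 0.005], [-0.0, 0.005, 1.0], [-1.0, -0.0, -0.0]]
flange_1 x 0.4975 y -0.3109 yaw -30.2 iou 0.95 conf 0.79
flange_1 x 0.5725 y -0.1368 yaw 80.4 iou 0.46 conf 0.66
flange_1 x 0.4888 y -0.4232 yaw -7.9 iou 0.97 conf 0.64
flange_1 x 0.4458 y -0.1990 yaw 55.2 iou 0.30 conf 0.63
end_board x 0.5699 y -0.1199 yaw 88.5 iou 0.42 conf 0.63
d [0.1047, 0.0044, -0.0931] w [-0.6, -0.0, -0.0]
```

View pics/w1.png

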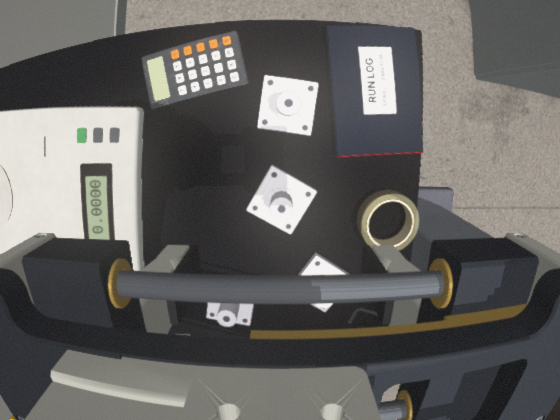

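Wrist view 1: two flanges fully in view (px 288,103 and 281,200, fit IoU 0.95 or more), with the other two partly hidden by the gripper. I'll take the far one first.

```bash
python3 - <<'E'
from h import *
a=np.radians(-7.9);R=rot([0,0,-1],[np.cos(a),np.sin(a),0])
moves([([.4888,-.4232,.08],R),([.4888,-.4232,.014],R)])
# tray slots
t=np.array([.4913,.2510]);a=np.radians(2.7);Rz=np.array([[np.cos(a),-np.sin(a)],[np.sin(a),np.cos(a)]])
for y in(.065,0,-.065,.0325,-.122):print(y,(t+Rz@[0,y]).round(4))
E
```

```text
d [0.1247, 0.0076, -0.0913] w [7.3, -0.0, -0.0]
d [0.1907, 0.0076, -0.0913] w [7.3, -0.0, -0.0]
0.065 [0.4882 0.3159]
0 [0.4913 0.251 ]
-0.065 [0.4944 0.1861]
0.0325 [0.4898 0.2835]
-0.122 [0.497  0.1291]
```

Request:
{"name": "drive_tool", "arguments": {
  "plan": [
    [[0.03, 0.002, -0.025], [3, 0, 0], 0.55],
    [[0.06, 0.004, -0.05], [5, 0, 0], 0.55],
    [[0.09, 0.006, -0.075], [7, 0, 0], 0.55],
    [[0.115, 0.0076, -0.0913], [7.3, 0, 0], 0.55],
    [[0.125, 0.0076, -0.0913], [7.3, 0, 0], 0.55],
    [[0.125, 0.0076, -0.0913], [7.3, 0, 0], 0.55],
    [[0.145, 0.0076, -0.0913], [7.3, 0, 0], 0.55],
    [[0.165, 0.0076, -0.0913], [7.3, 0, 0], 0.55],
    [[0.18, 0.0076, -0.0913], [7.3, 0, 0], 0.55],
    [[0.1905, 0.0076, -0.0913], [7.3, 0, 0], 0.55],
    [[0.1905, 0.0076, -0.0913], [7.3, 0, 0], 0.55],
    [[0.1905, 0.0076, -0.0913], [7.3, 0, 0], 0],
    [[0.1905, 0.0076, -0.0913], [7.3, 0, 0], 0],
    [[0.1905, 0.0076, -0.0913], [7.3, 0, 0], 0],
    [[0.1905, 0.0076, -0.0913], [7.3, 0, 0], 0],
    [[0.1905, 0.0076, -0.0913], [7.3, 0, 0], 0]
  ]
}}

```text
clock: 4.48
tool_pos: [0.4895, -0.4236, 0.0155]
orientation: [-113.8, 89.9, -31.6]
force: [-0.3, 1.7, 3.9]
opening: 0.0247
```

```bash
python3 - <<'E'
from h import *
print(pose()[0].round(4),ctrl.get_obs()["joint_pos"].round(1))
a=np.radians(2.7);R=rot([0,0,-1],[np.cos(a),np.sin(a),0])
moves([([.4888,-.4232,.12],pose()[1]),([.52,-.1,.16],R),([.4882,.3159,.16],R)])
E
```

```text
[ 0.4895 -0.4236  0.0155] [-23.6  27.6 -15.5   0.  -46.8  15.8]
d [-0.1046, 0.0006, 0.0002] w [0.0, 0.0, 0.0]
d [-0.1448, 0.0137, 0.3246] w [-10.5, -0.1, 0.1]
d [-0.1453, 0.1019, 0.7322] w [-10.5, -0.1, 0.1]
```

Request:
{"name": "drive_tool", "arguments": {
  "plan": [
    [[-0.04, 0, 0], [0, 0, 0], 0],
    [[-0.08, 0, 0.01], [0, 0, 0], 0],
    [[-0.12, 0, 0.05], [-2, 0, 0], 0],
    [[-0.145, 0.005, 0.09], [-4, 0, 0], 0],
    [[-0.145, 0.007, 0.13], [-6, 0, 0], 0],
    [[-0.145, 0.008, 0.17], [-8, 0, 0], 0],
    [[-0.145, 0.01, 0.21], [-10, 0, 0], 0],
    [[-0.145, 0.012, 0.25], [-10.5, 0, 0], 0],
    [[-0.145, 0.013, 0.29], [-10.5, 0, 0], 0],
    [[-0.145, 0.014, 0.33], [-10.5, 0, 0], 0],
    [[-0.145, 0.023, 0.37], [-10.5, 0, 0], 0],
    [[-0.145, 0.031, 0.41], [-10.5, 0, 0], 0],
    [[-0.145, 0.04, 0.45], [-10.5, 0, 0], 0],
    [[-0.145, 0.049, 0.49], [-10.5, 0, 0], 0],
    [[-0.145, 0.058, 0.53], [-10.5, 0, 0], 0],
    [[-0.145, 0.066, 0.57], [-10.5, 0, 0], 0],
    [[-0.145, 0.075, 0.61], [-10.5, 0, 0], 0],
    [[-0.145, 0.084, 0.65], [-10.5, 0, 0], 0],
    [[-0.145, 0.093, 0.69], [-10.5, 0, 0], 0],
    [[-0.145, 0.102, 0.73], [-10.5, 0, 0], 0]
  ]
}}

```text
clock: 6.15
tool_pos: [0.487, 0.3151, 0.16]
orientation: [-113.2, 89.9, -20.5]
force: [1.6, -0.5, -1.4]
opening: 0.0247
```

```bash
python3 - <<'E'
from h import *
print(pose()[0].round(4),ctrl.get_obs()["joint_pos"].round(1), ctrl.get_obs()["opening"])
im=ctrl.snapshot("wrist");cv2.imwrite("pics/w2.png",im)
find("wrist","tray",pic=1);find("wrist","turning_stand",pic=1);find("wrist","end_board",pic=1)
c=ctrl.get_calibration("wrist")
for d in ctrl.landmark_of("wrist","groove")+ctrl.landmark_of("wrist","tray"): print(d["pixel"],d["confidence"],onz(c,d["pixel"],"wrist",.006))
E
```

```text
[0.487  0.3151 0.16  ] [ 52.3  13.5 -15.4   0.1 -61.1 -49.7] 0.024669993262976087
tray x 0.4934 y 0.2097 yaw 2.9 iou 0.99 conf 0.56
[277.8, 17.8] 0.83 [0.49799731 0.13102777 0.006     ]
[283.0, 137.8] 0.92 [0.48654489 0.25762126 0.006     ]
```

View pics/w2.png

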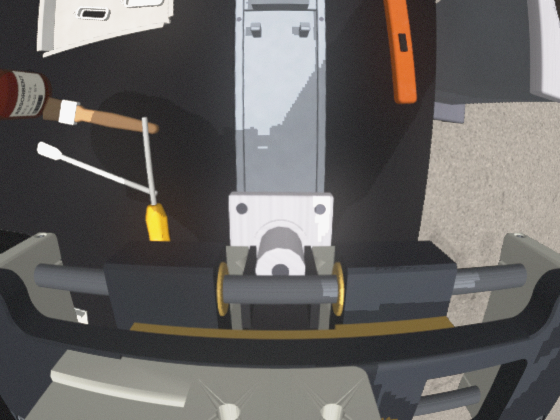

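Wrist view 2: the flange is held square, and the tray floor lies ahead with its lugs at px 253,28 and 305,28. The tray line agrees with the top-view fit.

```bash
python3 - <<'E'
from h import *
a=np.radians(2.8);R=rot([0,0,-1],[np.cos(a),np.sin(a),0])
moves([([.4881,.3163,.06],R),([.4881,.3163,.0222],R),([.4881,.3163,.12],R)])
E
```

```text
d [0.0995, -0.0006, 0.004] w [-0.2, -0.1, 0.1]
d [0.1373, -0.0006, 0.004] w [-0.2, -0.1, 0.1]
d [0.0395, -0.0007, 0.0039] w [-0.2, -0.1, 0.1]
```

Request:
{"name": "drive_tool", "arguments": {
  "plan": [
    [[0.035, -0.0006, 0.001], [0, 0, 0], 0],
    [[0.07, -0.0006, 0.001], [0, 0, 0], 0],
    [[0.1, -0.0006, 0.001], [0, 0, 0], 0],
    [[0.115, -0.0006, 0.001], [0, 0, 0], 0],
    [[0.127, -0.0006, 0.001], [0, 0, 0], 0],
    [[0.134, -0.0006, 0.001], [0, 0, 0], 0],
    [[0.1375, -0.0006, 0.001], [0, 0, 0], 0],
    [[0.1375, -0.0006, 0.001], [0, 0, 0], 0],
    [[0.1375, -0.0006, 0.001], [0, 0, 0], 0.55],
    [[0.1375, -0.0006, 0.001], [0, 0, 0], 0.55],
    [[0.1375, -0.0006, 0.001], [0, 0, 0], 0.55],
    [[0.11, -0.0006, 0.001], [0, 0, 0], 0.55],
    [[0.07, -0.0006, 0], [0, 0, 0], 0.55],
    [[0.03, 0, -0.01], [0, 0, 0], 0.55],
    [[0, 0.006, -0.05], [0, 0, 0], 0.55],
    [[-0.02, 0.006, -0.09], [0, 0, 0], 0.55],
    [[-0.02, 0.006, -0.13], [0, 0, 0], 0.55],
    [[-0.02, 0.006, -0.17], [0, 0, 0], 0.55],
    [[-0.02, 0.006, -0.21], [0, 0, 0], 0.55],
    [[-0.02, 0.006, -0.25], [0, 0, 0], 0.55]
  ]
}}

```text
clock: 8.12
tool_pos: [0.4928, 0.0647, 0.1812]
orientation: [-95.7, 89.8, -3.0]
force: [1.5, -0.7, 0.3]
opening: 0.0483
```

```bash
python3 - <<'E'
from h import *
ctrl.snapshot("top")
find("top","flange_1",pic=1)
a=np.radians(-30.2);R=rot([0,0,-1],[np.cos(a),np.sin(a),0])
moves([([.5,-.20,.20],R),([.4975,-.3109,.08],R),([.4975,-.3109,.0140],R)])
E
```

```text
flange_1 x 0.4996 y -0.3119 yaw 60.1 iou 0.95 conf 0.79
flange_1 x 0.4484 y -0.1996 yaw 55.0 iou 0.94 conf 0.70
flange_1 x 0.5674 y -0.1729 yaw -9.7 iou 0.95 conf 0.56
d [-0.0189, 0.0033, -0.2619] w [32.6, -0.0, 0.1]
d [0.1012, 0.0107, -0.3725] w [32.6, -0.0, 0.1]
d [0.1672, 0.0108, -0.3724] w [32.6, -0.0, 0.1]
```

Request:
{"name": "drive_tool", "arguments": {
  "plan": [
    [[0, 0, -0.04], [5, 0, 0], 0.55],
    [[0, 0.001, -0.08], [10, 0, 0], 0.55],
    [[0, 0.002, -0.12], [15, 0, 0], 0.55],
    [[0, 0.003, -0.16], [20, 0, 0], 0.55],
    [[0, 0.003, -0.2], [25, 0, 0], 0.55],
    [[0, 0.004, -0.24], [30, 0, 0], 0.55],
    [[0, 0.005, -0.28], [32.6, 0, 0], 0.55],
    [[0.02, 0.006, -0.32], [32.6, 0, 0], 0.55],
    [[0.05, 0.009, -0.355], [32.6, 0, 0], 0.55],
    [[0.08, 0.0107, -0.3725], [32.6, 0, 0], 0.55],
    [[0.1, 0.0107, -0.3725], [32.6, 0, 0], 0.55],
    [[0.12, 0.0107, -0.3725], [32.6, 0, 0], 0.55],
    [[0.14, 0.0107, -0.3725], [32.6, 0, 0], 0.55],
    [[0.155, 0.0107, -0.3725], [32.6, 0, 0], 0.55],
    [[0.167, 0.0107, -0.3725], [32.6, 0, 0], 0.55],
    [[0.167, 0.0107, -0.3725], [32.6, 0, 0], 0.55],
    [[0.167, 0.0107, -0.3725], [32.6, 0, 0], 0],
    [[0.167, 0.0107, -0.3725], [32.6, 0, 0], 0],
    [[0.167, 0.0107, -0.3725], [32.6, 0, 0], 0],
    [[0.167, 0.0107, -0.3725], [32.6, 0, 0], 0]
  ]
}}

```text
clock: 9.88
tool_pos: [0.4984, -0.3111, 0.0154]
orientation: [-82.5, 89.8, -22.7]
force: [0.0, -0.1, -0.4]
opening: 0.0273
```

```bash
python3 - <<'E'
from h import *
print(pose()[0].round(4))
a=np.radians(2.8);R=rot([0,0,-1],[np.cos(a),np.sin(a),0])
moves([([.51,-.1,.17],R),([.4913,.2513,.17],R)])
E
```

```text
[ 0.4984 -0.3111  0.0154]
d [-0.1549, 0.0955, 0.1884] w [-33.0, -0.0, 0.2]
d [-0.1556, 0.2883, 0.4826] w [-33.0, -0.0, 0.2]
```

Request:
{"name": "drive_tool", "arguments": {
  "plan": [
    [[-0.04, 0, 0], [0, 0, 0], 0],
    [[-0.08, 0, 0], [0, 0, 0], 0],
    [[-0.12, 0.015, 0.03], [-5, 0, 0], 0],
    [[-0.15, 0.035, 0.065], [-10, 0, 0], 0],
    [[-0.155, 0.055, 0.1], [-15, 0, 0], 0],
    [[-0.155, 0.075, 0.14], [-20, 0, 0], 0],
    [[-0.155, 0.095, 0.175], [-25, 0, 0], 0],
    [[-0.155, 0.115, 0.21], [-30, 0, 0], 0],
    [[-0.155, 0.135, 0.245], [-33, 0, 0], 0],
    [[-0.155, 0.157, 0.28], [-33, 0, 0], 0],
    [[-0.155, 0.18, 0.315], [-33, 0, 0], 0],
    [[-0.155, 0.2, 0.35], [-33, 0, 0], 0],
    [[-0.155, 0.222, 0.38], [-33, 0, 0], 0],
    [[-0.155, 0.243, 0.413], [-33, 0, 0], 0],
    [[-0.155, 0.265, 0.448], [-33, 0, 0], 0],
    [[-0.155, 0.288, 0.4826], [-33, 0, 0], 0],
    [[-0.155, 0.288, 0.4826], [-33, 0, 0], 0],
    [[-0.155, 0.288, 0.4826], [-33, 0, 0], 0]
  ]
}}

```text
clock: 11.38
tool_pos: [0.4911, 0.2537, 0.1695]
orientation: [-109.8, 89.8, -16.8]
force: [-0.7, -0.1, -1.5]
opening: 0.0246
```

```bash
python3 - <<'E'
from h import *
ctrl.snapshot("top");find("top","flange_1",pic=1)
a=np.radians(2.8);R=rot([0,0,-1],[np.cos(a),np.sin(a),0])
moves([([.4913,.2513,.06],R),([.4913,.2513,.0222],R)])
E
```

```text
flange_1 x 0.4484 y -0.2001 yaw 54.9 iou 0.94 conf 0.90
flange_1 x 0.5683 y -0.1723 yaw -9.6 iou 0.95 conf 0.80
flange_1 x 0.5127 y 0.2573 yaw 55.8 iou 0.33 conf 0.50
d [0.1094, 0.0001, 0.0005] w [0.1, -0.1, 0.2]
d [0.1472, 0.0003, 0.0005] w [0.1, -0.1, 0.2]
```

Request:
{"name": "drive_tool", "arguments": {
  "plan": [
    [[0.035, 0, 0.0005], [0, 0, 0], 0],
    [[0.07, 0, 0.0005], [0, 0, 0], 0],
    [[0.1, 0, 0.0005], [0, 0, 0], 0],
    [[0.12, 0, 0.0005], [0, 0, 0], 0],
    [[0.135, 0, 0.0005], [0, 0, 0], 0],
    [[0.143, 0, 0.0005], [0, 0, 0], 0],
    [[0.147, 0, 0.0005], [0, 0, 0], 0],
    [[0.147, 0, 0.0005], [0, 0, 0], 0],
    [[0.147, 0, 0.0005], [0, 0, 0], 0.55],
    [[0.147, 0, 0.0005], [0, 0, 0], 0.55],
    [[0.147, 0, 0.0005], [0, 0, 0], 0.55],
    [[0.11, 0, 0], [0, 0, 0], 0.55],
    [[0.07, 0, 0], [0, 0, 0], 0.55],
    [[0.03, 0, -0.03], [0, 0, 0], 0.55],
    [[0, 0, -0.07], [0, 0, 0], 0.55],
    [[-0.03, 0, -0.11], [0, 0, 0], 0.55],
    [[-0.03, 0, -0.15], [0, 0, 0], 0.55],
    [[-0.03, 0, -0.19], [0, 0, 0], 0.55],
    [[-0.03, 0, -0.23], [0, 0, 0], 0.55],
    [[-0.03, 0, -0.27], [0, 0, 0], 0.55]
  ]
}}

```text
clock: 13.15
tool_pos: [0.5038, -0.0057, 0.2016]
orientation: [-97.4, 89.6, -4.5]
force: [0.8, -0.9, 0.1]
opening: 0.0483
```

```bash
python3 - <<'E'
from h import *
print(pose()[0].round(4))
im=ctrl.snapshot("wrist");cv2.imwrite("pics/w3.png",im)
find("wrist","flange_1",pic=1);find("wrist","end_board",pic=1);find("wrist","turning_stand",pic=1)
moves([([.56,-.1,.17],pose()[1])])
E
```

```text
[ 0.5038 -0.0057  0.2016]
flange_1 x 0.5650 y -0.1750 yaw 79.1 iou 0.96 conf 0.72
flange_1 x 0.4450 y -0.2030 yaw 55.5 iou 0.97 conf 0.63
end_board x 0.5496 y -0.0083 yaw 104.0 iou 0.97 conf 0.73
end_board x 0.3646 y -0.1783 yaw 86.9 iou 0.08 conf 0.35
turning_stand x 0.4279 y -0.0384 yaw 176.1 iou 0.97 conf 0.96
d [0.0309, -0.0515, -0.0971] w [0.0, 0.0, 0.0]
```

View pics/w3.png

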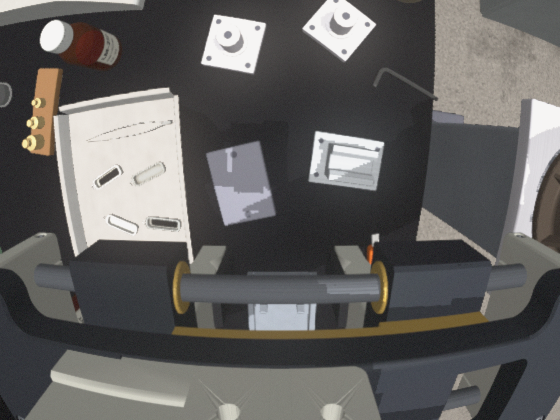

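Wrist view 3: flanges at px 233,42 and 340,27, board at 240,183, stand at 346,160. All fits are 0.96 or better. Third flange next.

```bash
python3 - <<'E'
from h import *
print(pose()[0].round(4)); find("wrist","flange_1")
a=np.radians(-10.9);R=rot([0,0,-1],[np.cos(a),np.sin(a),0])
moves([([.5655,-.1745,.08],R),([.5655,-.1745,.014],R)])
E
```

```text
[ 0.5038 -0.0054  0.2005]
flange_1 x 0.5667 y -0.1694 yaw 79.5 iou 0.94 conf 0.95
flange_1 x 0.4461 y -0.1981 yaw 54.6 iou 0.96 conf 0.75
d [0.1207, -0.0525, -0.1735] w [13.8, -0.1, 0.3]
d [0.1867, -0.0522, -0.1734] w [13.8, -0.1, 0.3]
```

Request:
{"name": "drive_tool", "arguments": {
  "plan": [
    [[0.02, -0.015, -0.035], [4, 0, 0], 0.55],
    [[0.04, -0.03, -0.07], [8, 0, 0], 0.55],
    [[0.06, -0.04, -0.105], [12, 0, 0], 0.55],
    [[0.08, -0.053, -0.14], [14, 0, 0], 0.55],
    [[0.1, -0.053, -0.171], [14, 0, 0], 0.55],
    [[0.12, -0.053, -0.171], [14, 0, 0], 0.55],
    [[0.12, -0.053, -0.171], [14, 0, 0], 0.55],
    [[0.14, -0.053, -0.171], [14, 0, 0], 0.55],
    [[0.16, -0.053, -0.171], [14, 0, 0], 0.55],
    [[0.176, -0.053, -0.171], [14, 0, 0], 0.55],
    [[0.1865, -0.053, -0.171], [14, 0, 0], 0.55],
    [[0.1865, -0.053, -0.171], [14, 0, 0], 0.55],
    [[0.1865, -0.053, -0.171], [14, 0, 0], 0],
    [[0.1865, -0.053, -0.171], [14, 0, 0], 0],
    [[0.1865, -0.053, -0.171], [14, 0, 0], 0],
    [[0.1865, -0.053, -0.171], [14, 0, 0], 0]
  ]
}}

```text
clock: 14.78
tool_pos: [0.5669, -0.172, 0.0154]
orientation: [-91.6, 89.6, -12.8]
force: [-0.6, -0.5, 0.6]
opening: 0.0271
```

```bash
python3 - <<'E'
from h import *
print(pose()[0].round(4))
a=np.radians(2.8);R=rot([0,0,-1],[np.cos(a),np.sin(a),0])
moves([([.4945,.1864,.17],R)])
E
```

```text
[ 0.5669 -0.172   0.0154]
d [-0.1555, 0.1392, 0.3376] w [-13.9, -0.1, 0.4]
```

Request:
{"name": "drive_tool", "arguments": {
  "plan": [
    [[-0.04, 0, 0], [0, 0, 0], 0],
    [[-0.08, 0.005, 0.01], [0, 0, 0], 0],
    [[-0.12, 0.02, 0.05], [-3, 0, 0], 0],
    [[-0.15, 0.036, 0.088], [-6, 0, 0], 0],
    [[-0.155, 0.052, 0.126], [-9, 0, 0], 0],
    [[-0.155, 0.068, 0.164], [-12, 0, 0], 0],
    [[-0.155, 0.083, 0.201], [-14, 0, 0], 0],
    [[-0.155, 0.099, 0.239], [-14, 0, 0], 0],
    [[-0.155, 0.114, 0.276], [-14, 0, 0], 0],
    [[-0.155, 0.13, 0.314], [-14, 0, 0], 0],
    [[-0.155, 0.139, 0.3376], [-14, 0, 0], 0],
    [[-0.155, 0.139, 0.3376], [-14, 0, 0], 0],
    [[-0.155, 0.139, 0.3376], [-14, 0, 0], 0]
  ]
}}

```text
clock: 15.87
tool_pos: [0.494, 0.1886, 0.1698]
orientation: [-100.1, 89.6, -7.0]
force: [0.9, -0.1, -1.8]
opening: 0.0243
```

```bash
python3 - <<'E'
from h import *
a=np.radians(2.8);R=rot([0,0,-1],[np.cos(a),np.sin(a),0])
print(pose()[0].round(4))
moves([([.4945,.1864,.0222],R)])
E
```

```text
[0.494  0.1886 0.1698]
d [0.1476, 0.0006, -0.002] w [0.3, -0.1, 0.4]
```

Request:
{"name": "drive_tool", "arguments": {
  "plan": [
    [[0.035, 0, -0.001], [0, 0, 0], 0],
    [[0.07, 0, -0.002], [0, 0, 0], 0],
    [[0.1, 0, -0.002], [0, 0, 0], 0],
    [[0.12, 0, -0.002], [0, 0, 0], 0],
    [[0.135, 0, -0.002], [0, 0, 0], 0],
    [[0.143, 0, -0.002], [0, 0, 0], 0],
    [[0.1475, 0, -0.002], [0, 0, 0], 0],
    [[0.1475, 0, -0.002], [0, 0, 0], 0],
    [[0.1475, 0, -0.002], [0, 0, 0], 0.55],
    [[0.1475, 0, -0.002], [0, 0, 0], 0.55],
    [[0.1475, 0, -0.002], [0, 0, 0], 0.55],
    [[0.11, 0, 0], [0, 0, 0], 0.55],
    [[0.07, 0, 0], [0, 0, 0], 0.55],
    [[0.03, 0, 0.03], [0, 0, 0], 0.55],
    [[0, 0, 0.07], [0, 0, 0], 0.55],
    [[-0.03, 0, 0.11], [0, 0, 0], 0.55],
    [[-0.04, 0, 0.15], [0, 0, 0], 0.55],
    [[-0.05, 0, 0.19], [0, 0, 0], 0.55],
    [[-0.05, 0, 0.2], [0, 0, 0], 0.55],
    [[-0.05, 0, 0.2], [0, 0, 0], 0.55]
  ]
}}

```text
clock: 17.53
tool_pos: [0.4832, 0.394, 0.2216]
orientation: [-76.8, 89.4, 16.5]
force: [1.5, -0.8, 0.1]
opening: 0.0481
```

```bash
python3 - <<'E'
from h import *
c=ctrl.get_calibration("wrist")
im=ctrl.snapshot("wrist")
print(pose()[0].round(4),ctrl.get_obs()["clock"])
t=[]
for d in ctrl.cut_out("wrist","tray")[:1]: cv2.polylines(im,[cv2.convexHull(np.argwhere(d["pixels"])[:,::-1].astype(np.int32))],1,(0,255,0))
M["tray2"]=M["tray"]
for d in ctrl.cut_out("wrist","flange_1"):
    p=onz(c,d["pixel"],"wrist",.02)
    x,s=fit(c,"wrist",d["pixels"],"flange",p[:2],z=.006 if p[1]>.13 else 0.);print(x.round(4),round(s,2),round(d["confidence"],2))
ctrl.snapshot("top");c=ctrl.get_calibration("top")
for d in ctrl.cut_out("top","flange_1"):
    p=onz(c,d["pixel"],"top",.02)
    x,s=fit(c,"top",d["pixels"],"flange",p[:2],z=.006 if p[1]>.13 else 0.);print("top",x.round(4),round(s,2),round(d["confidence"],2))
cv2.imwrite("pics/w4.png",im)
E
```

```text
[0.4827 0.3914 0.2205] 17.5833
[0.4884 0.3144 2.883 ] 0.96 0.86
[0.4927 0.2513 3.2529] 0.99 0.79
[ 0.4956  0.1868 93.5988] 0.98 0.68
top [ 0.4495 -0.2007 54.7062] 0.95 0.85
top [0.4968 0.1863 1.6687] 0.95 0.74
top [0.4912 0.3129 1.8204] 0.87 0.67
```

View pics/w4.png

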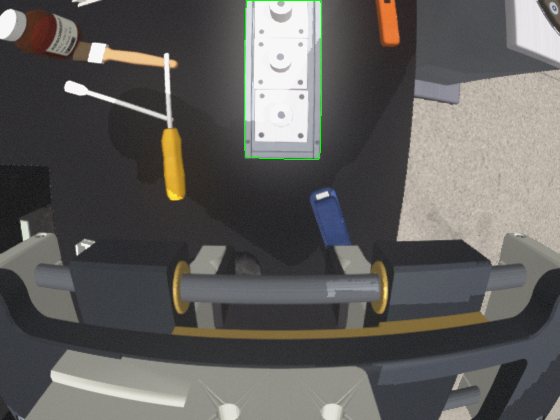

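Wrist view 4: three flanges lie square on the tray floor, hubs up, at px 281,10, 281,60 and 281,115. The fourth gets flipped using the stand, with the tool tilted 45° for each grip.

```bash
cat >> h.py <<'E'
def u(deg): return np.array([np.cos(np.radians(deg)),np.sin(np.radians(deg)),0])
def tilt(jaw,hdir,t): # tool tilted t deg from straight down towards hdir sign: d=s*perp(jaw)*sin t - z cos t
    pv=u(jaw+90)*hdir; d=pv*np.sin(np.radians(t))-np.array([0,0,1])*np.cos(np.radians(t))
    return d,rot(d,u(jaw))
E
python3 - <<'E'
from h import *
print(pose()[0].round(4))
d,R=tilt(-35.,-1,45); g=np.array([.4465,-.1995,.037])
moves([(g+.019*d-.1*d+[0,0,.03],R),(g+.019*d,R)]); print(g-.081*d+[0,0,.03])
E
```

```text
[0.4828 0.3874 0.2195]
d [0.0958, 0.0329, -0.5389] w [35.9, 43.3, 15.3]
d [0.1963, 0.0771, -0.5944] w [35.9, 43.3, 15.3]
[ 0.47935196 -0.15258253  0.12427565]
```

Request:
{"name": "drive_tool", "arguments": {
  "plan": [
    [[0, 0.002, -0.04], [0, 0, 0], 0.55],
    [[0, 0.005, -0.08], [3, 4, 1], 0.55],
    [[0, 0.007, -0.12], [6, 7, 2.5], 0.55],
    [[0, 0.01, -0.16], [9, 11, 4], 0.55],
    [[0, 0.012, -0.2], [12, 14, 5], 0.55],
    [[0, 0.015, -0.24], [15, 18, 6], 0.55],
    [[0, 0.017, -0.28], [18, 22, 8], 0.55],
    [[0, 0.02, -0.32], [21, 25, 9], 0.55],
    [[0, 0.022, -0.36], [24, 29, 10], 0.55],
    [[0, 0.025, -0.4], [27, 33, 11.5], 0.55],
    [[0.01, 0.027, -0.44], [30, 36, 13], 0.55],
    [[0.03, 0.03, -0.48], [33, 40, 14], 0.55],
    [[0.06, 0.032, -0.52], [35.9, 43.3, 15.3], 0.55],
    [[0.096, 0.033, -0.539], [35.9, 43.3, 15.3], 0.55],
    [[0.096, 0.033, -0.539], [35.9, 43.3, 15.3], 0.55],
    [[0.096, 0.033, -0.539], [35.9, 43.3, 15.3], 0.55],
    [[0.096, 0.033, -0.539], [35.9, 43.3, 15.3], 0.55]
  ]
}}

```text
clock: 19.2
tool_pos: [0.4792, -0.1534, 0.1247]
orientation: [180.0, 45.0, -125.1]
force: [-0.5, 0.1, 0.7]
opening: 0.0482
```

```bash
python3 - <<'E'
from h import *
print(pose()[0].round(4),ctrl.get_obs()["joint_pos"].round(1),pose()[1].as_matrix()[:,0].round(3))
im=ctrl.snapshot("wrist");cv2.imwrite("pics/w5.png",im)
find("wrist","flange_1",pic=1)
find("top","flange_1")
d,R=tilt(-35.,-1,45); g=np.array([.4465,-.1995,.037])
moves([(g+.019*d-.04*d+[0,0,.01],R),(g+.019*d,R)])
E
```

```text
[ 0.4792 -0.1534  0.1247] [ 22.8  27.9 -24.6  22.5 -78.7 -70.7] [-0.406 -0.579 -0.707]
flange_1 x 0.4470 y -0.1971 yaw 54.8 iou 0.94 conf 0.96
flange_1 x 0.3667 y -0.2842 yaw 66.7 iou 0.55 conf 0.67
flange_1 x 0.4483 y -0.2007 yaw 55.8 iou 0.92 conf 0.82
flange_1 x 0.5027 y 0.1768 yaw 45.8 iou 0.56 conf 0.75
d [0.076, 0.0005, 0.0138] w [0.0, 0.2, 0.1]
d [0.1231, 0.0006, 0.0207] w [0.0, 0.2, 0.1]
```

View pics/w5.png

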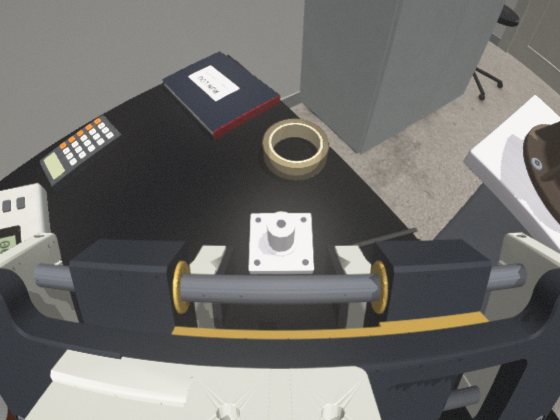

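Wrist view 5: at 45° tilt the flange is centred between the fingers, hub at px 281,235. Taking it by the hub.

Request:
{"name": "drive_tool", "arguments": {
  "plan": [
    [[0.035, 0, 0.007], [0, 0, 0], 0.55],
    [[0.065, 0, 0.012], [0, 0, 0], 0.55],
    [[0.09, 0, 0.016], [0, 0, 0], 0.55],
    [[0.11, 0, 0.019], [0, 0, 0], 0.55],
    [[0.12, 0, 0.021], [0, 0, 0], 0.55],
    [[0.123, 0.0005, 0.021], [0, 0, 0], 0.55],
    [[0.123, 0.0005, 0.021], [0, 0, 0], 0.55],
    [[0.123, 0.0005, 0.021], [0, 0, 0], 0],
    [[0.123, 0.0005, 0.021], [0, 0, 0], 0],
    [[0.123, 0.0005, 0.021], [0, 0, 0], 0],
    [[0.123, 0.0005, 0.021], [0, 0, 0], 0],
    [[0.123, 0.0005, 0.021], [0, 0, 0], 0]
  ]
}}

```text
clock: 20.4
tool_pos: [0.4396, -0.2099, 0.0238]
orientation: [-179.8, 45.2, -124.8]
force: [0.3, 3.9, 2.9]
opening: 0.024
```

```bash
python3 - <<'E'
from h import *
p,R0=pose();print(p.round(4))
# flange frame now: assumed origin (.4468,-.1988,0), z up ; hold relation
F=np.array([.4468,-.1988,0.]); rel=R0.inv().apply(F-p)
# stand: origin S yaw -3.5; flange: hub direction = R about jaw
S=np.array([.4285,-.0395,0]); jaw=-3.5
d,R=tilt(jaw,+1,45)
hub=R.apply((tilt(-35.,-1,45)[1]).inv().apply([0,0,1]))
c=[R,R*Ro.from_euler("x",180,degrees=True)]
Rn=min(c,key=lambda k:(R0.inv()*k).magnitude())
hub=Rn.apply(R0.inv().apply([0,0,1])); print("hub dir",hub.round(3))
# want brim centre = S + z(.030+.031) ; brim centre is .006 along hub from origin
for dz in(.06,.02,.0,):
    O=S+[0,0,.061+dz]-.006*hub
    T=O-Rn.apply(rel); moves([(T,Rn)]); print(T.round(4))
# a midway high point
T=S+[0.03,-.02,.061+.1]-.006*hub-Rn.apply(rel); moves([(T,Rn)])
print("up",R0.inv().apply([0,0,1]).round(2))
E
```

```text
[ 0.4396 -0.2099  0.0238]
hub dir [-0.059 -0.998  0.004]
d [-0.1432, 0.0967, 0.0248] w [-34.8, -87.3, 0.2]
[ 0.4279 -0.0574  0.1078]
d [-0.1148, 0.0967, 0.053] w [-34.8, -87.3, 0.2]
[ 0.4279 -0.0574  0.0678]
d [-0.1006, 0.0968, 0.0671] w [-34.8, -87.3, 0.2]
[ 0.4279 -0.0574  0.0478]
d [-0.1721, 0.0605, -0.0028] w [-34.8, -87.3, 0.2]
up [-0.71 -0.   -0.7 ]
```

Request:
{"name": "drive_tool", "arguments": {
  "plan": [
    [[-0.028, 0, -0.028], [0, 0, 0], 0],
    [[-0.056, 0, -0.056], [0, 0, 0], 0],
    [[-0.085, 0, -0.084], [-2, -6, 0], 0],
    [[-0.1, 0.01, -0.08], [-5, -12, 0], 0],
    [[-0.115, 0.02, -0.07], [-7, -18, 0], 0],
    [[-0.13, 0.03, -0.055], [-10, -25, 0], 0],
    [[-0.14, 0.04, -0.04], [-12, -31, 0], 0],
    [[-0.15, 0.05, -0.025], [-15, -37, 0], 0],
    [[-0.16, 0.055, -0.01], [-17, -43, 0], 0],
    [[-0.172, 0.06, -0.003], [-20, -50, 0], 0],
    [[-0.172, 0.07, -0.003], [-22, -56, 0], 0],
    [[-0.172, 0.08, -0.003], [-25, -62, 0], 0],
    [[-0.172, 0.09, -0.003], [-27, -68, 0], 0],
    [[-0.165, 0.095, 0.003], [-30, -75, 0], 0],
    [[-0.155, 0.097, 0.013], [-32, -81, 0], 0],
    [[-0.143, 0.097, 0.025], [-34.8, -87.3, 0.2], 0],
    [[-0.143, 0.097, 0.025], [-34.8, -87.3, 0.2], 0],
    [[-0.143, 0.097, 0.025], [-34.8, -87.3, 0.2], 0],
    [[-0.143, 0.097, 0.025], [-34.8, -87.3, 0.2], 0],
    [[-0.143, 0.097, 0.025], [-34.8, -87.3, 0.2], 0]
  ]
}}

```text
clock: 22.07
tool_pos: [0.4284, -0.0571, 0.1094]
orientation: [-0.3, 45.2, 86.4]
force: [-0.8, -0.6, -1.3]
opening: 0.0242
```

```bash
python3 - <<'E'
from h import *
p,R=pose();print(p.round(4),R.as_matrix()[:,0].round(3),R.as_matrix()[:,1].round(3),ctrl.get_obs()["joint_pos"].round(1),ctrl.get_obs()["opening"])
im=ctrl.snapshot("wrist");cv2.imwrite("pics/w6.png",im)
find("wrist","turning_stand",pic=1)
ctrl.snapshot("top");find("top","turning_stand",pic=1)
E
```

```text
[ 0.4284 -0.0571  0.1094] [ 0.044  0.703 -0.71 ] [-0.998  0.059 -0.003] [-24.   20.  -14.8 -42.4 -78.3  38.5] 0.024243297665824302
turning_stand x 0.4283 y -0.0363 yaw -3.9 iou 0.97 conf 0.60
turning_stand x 0.4295 y -0.0402 yaw 177.9 iou 0.58 conf 0.89
```

View pics/w6.png

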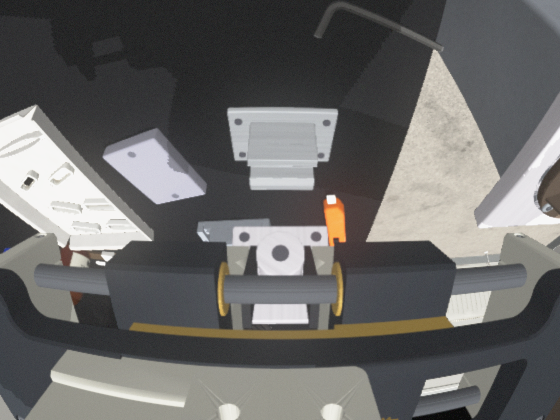

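```bash
python3 - <<'E'
from h import *
p,R=pose()
for z in(.066,.054,.0485):
    moves([([.428,-.0562,z],R)])
E
```

```text
d [0.0313, 0.0005, -0.0307] w [0.0, 0.0, 0.0]
d [0.0398, 0.0006, -0.0391] w [0.0, 0.0, 0.0]
d [0.0437, 0.0006, -0.043] w [0.0, 0.0, 0.0]
```

Wrist view 6: the flange stands on edge in the gripper at px 280,250, square to the stand at 283,145. Lowering it into the slot and watching the force.

Request:
{"name": "drive_tool", "arguments": {
  "plan": [
    [[0.012, 0.0005, -0.01], [0, 0, 0], 0],
    [[0.022, 0.0005, -0.021], [0, 0, 0], 0],
    [[0.031, 0.0005, -0.0305], [0, 0, 0], 0],
    [[0.033, 0.0005, -0.0325], [0, 0, 0], 0],
    [[0.035, 0.0005, -0.0345], [0, 0, 0], 0],
    [[0.0375, 0.0005, -0.037], [0, 0, 0], 0],
    [[0.04, 0.0005, -0.039], [0, 0, 0], 0],
    [[0.04, 0.0005, -0.039], [0, 0, 0], 0]
  ]
}}

```text
clock: 22.93
tool_pos: [0.428, -0.0559, 0.0535]
orientation: [-0.3, 45.2, 86.4]
force: [0.1, -0.4, -2.5]
opening: 0.0243
```

Request:
{"name": "drive_tool", "arguments": {
  "plan": [
    [[0.0015, 0, -0.0015], [0, 0, 0], 0],
    [[0.003, 0, -0.003], [0, 0, 0], 0],
    [[0.0042, 0, -0.0042], [0, 0, 0], 0],
    [[0.0042, 0, -0.0042], [0, 0, 0], 0]
  ]
}}

```text
clock: 23.27
tool_pos: [0.4282, -0.0562, 0.0477]
orientation: [-0.4, 45.2, 86.4]
force: [0.3, -1.5, 1.4]
opening: 0.0242
```

Request:
{"name": "drive_tool", "arguments": {
  "plan": [
    [[0.0005, 0, -0.0005], [0, 0, 0], 0.2],
    [[0.0005, 0, -0.0005], [0, 0, 0], 0.5],
    [[0.0005, 0, -0.0005], [0, 0, 0], 0.6],
    [[0.0005, 0, -0.0005], [0, 0, 0], 0.6],
    [[-0.01, 0, 0], [0, 0, 0], 0.6],
    [[-0.03, 0, 0], [0, 0, 0], 0.6],
    [[-0.06, 0, 0], [0, 0, 0], 0.6],
    [[-0.09, 0, 0], [0, 0, 0], 0.6],
    [[-0.12, 0, 0], [0, 0, 0], 0.6],
    [[-0.15, 0, 0], [0, 0, 0], 0.6],
    [[-0.15, 0, 0], [0, 0, 0], 0.6],
    [[-0.15, 0, 0], [0, 0, 0], 0.6]
  ]
}}

```text
clock: 24.27
tool_pos: [0.422, -0.1633, 0.1552]
orientation: [-0.6, 45.3, 86.1]
force: [-0.1, 0.6, -1.1]
opening: 0.0525
```

```bash
python3 - <<'E'
from h import *
p,R=pose();print(p.round(4))
im=ctrl.snapshot("wrist")
s=ctrl.snapshot("scene");s=cv2.resize(s[150:270,210:370],None,fx=3,fy=3,interpolation=cv2.INTER_CUBIC)
cv2.imwrite("pics/w7.png",np.vstack([cv2.resize(im[:300],(480,257)),s]))
S=np.array([.4283,-.0383,0])
d,Rn=tilt(-3.7,-1,45); print(d)
g=S+[0,0,.070]
moves([([.46,-.06,.28],Rn),(g-.10*d,Rn)])
E
```

```text
[ 0.422  -0.1633  0.1552]
[-0.04563123 -0.7056329  -0.70710678]
d [-0.0163, -0.0333, 0.1622] w [0.4, 89.9, 0.3]
d [0.1462, -0.0002, 0.1282] w [0.4, 89.9, 0.3]
```

View pics/w7.png

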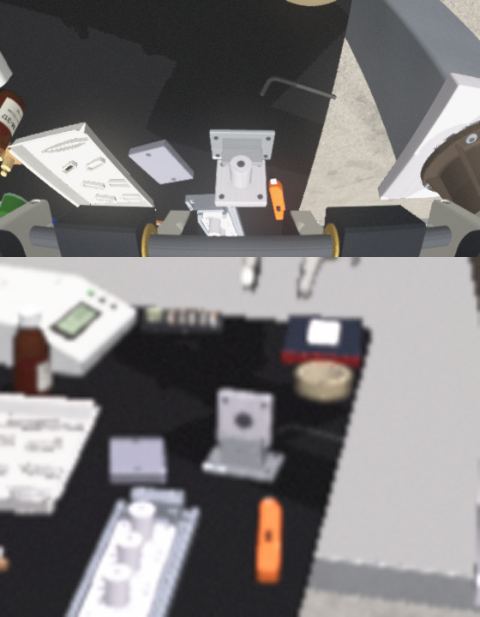

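View 7: the flange stands in the slot, hub toward −y, brim upright. I'll estimate its lean before regripping from the flat side.

```bash
cat > lean.py <<'E'
from h import *
def lean():
  for cam in("wrist","scene","top"):
    c=ctrl.get_calibration(cam);ctrl.snapshot(cam)
    best=None
    for d in ctrl.cut_out(cam,"flange_1"):
        if np.hypot(*(onz(c,d["pixel"],cam,.06)[:2]-[.4285,-.04]))<.06 and (best is None or d["pixels"].sum()>best.sum()): best=d["pixels"]
    if best is None: print(cam,"none");continue
    S=6; ys,xs=np.nonzero(best);a,b=max(xs.min()-15,0),max(ys.min()-15,0);w,h=xs.max()+15-a,ys.max()+15-b
    T=cv2.resize(best[b:b+h,a:a+w].astype(np.float32),None,fx=S,fy=S)>.5
    brim=box(-.031,.031,-.006,.006,.014,.062);hub=cyl(.013,.006,.042)[:,[0,2,1]]*[1,-1,1]+[0,0,.031]
    def cost(p):
        R=Ro.from_euler("xz",[p[2],p[3]],degrees=True).as_matrix();im=np.zeros(T.shape,np.uint8)
        for q in(brim,hub):
            v=(proj(c,q@R.T+[p[0],p[1],.030],cam)-[a,b]+.5)*S-.5
            cv2.fillConvexPoly(im,cv2.convexHull(np.round(v*16).astype(np.int32)),1,shift=4)
        im=im>0;return 1-(im&T).sum()/(im|T).sum()
    r=min((minimize(cost,[.4285,-.039,l,-3.7],method="Nelder-Mead",options=dict(initial_simplex=np.array([[.4285,-.039,l,-3.7],[.4335,-.039,l,-3.7],[.4285,-.034,l,-3.7],[.4285,-.039,l+8,-3.7],[.4285,-.039,l,4]]))) for l in(-5,5,12)),key=lambda r:r.fun)
    print(cam,r.x.round(4),"lean + = toward hub; iou",round(1-r.fun,3))
lean()
E
python3 lean.py
```

```text
wrist [ 0.4286 -0.0452 -8.4487 -3.2268] lean + = toward hub; iou 0.945
scene [ 0.4281 -0.0372 -6.4381  7.6904] lean + = toward hub; iou 0.922
top [ 0.4306 -0.0402  0.5    -3.2907] lean + = toward hub; iou 0.858
```

Request:
{"name": "drive_tool", "arguments": {
  "plan": [
    [[-0.02, -0.005, 0.03], [0, 6, 0], 0.8],
    [[-0.04, -0.01, 0.06], [0, 12, 0], 1],
    [[-0.05, -0.015, 0.08], [0, 18, 0], 1],
    [[-0.05, -0.02, 0.1], [0, 25, 0], 1],
    [[-0.05, -0.02, 0.12], [0, 32, 0], 1],
    [[-0.04, -0.02, 0.14], [0, 39, 0], 1],
    [[-0.02, -0.02, 0.16], [0, 46, 0], 1],
    [[0, -0.02, 0.16], [0, 53, 0], 1],
    [[0.02, -0.02, 0.16], [0, 60, 0], 1],
    [[0.04, -0.015, 0.16], [0, 67, 0], 1],
    [[0.06, -0.01, 0.155], [0, 74, 0], 1],
    [[0.09, -0.005, 0.145], [0, 81, 0], 1],
    [[0.12, 0, 0.135], [0, 88, 0], 1],
    [[0.146, 0, 0.128], [0.4, 90, 0.3], 1],
    [[0.146, 0, 0.128], [0.4, 90, 0.3], 1],
    [[0.146, 0, 0.128], [0.4, 90, 0.3], 1],
    [[0.146, 0, 0.128], [0.4, 90, 0.3], 1]
  ]
}}

```text
clock: 26.08
tool_pos: [0.4325, 0.0324, 0.1399]
orientation: [179.8, 44.8, -93.8]
force: [-0.2, -1.0, 1.2]
opening: 0.0875
```

```bash
python3 - <<'E'
from lean import *
p,R=pose();print(p.round(4),R.as_matrix()[:,0].round(3),ctrl.get_obs()["joint_pos"].round(1))
d,Rn=tilt(-3.7,-1,45); S=np.array([.4283,-.0383,0]);g=S+[0,0,.064]
moves([(g+.019*d,Rn)])
E
```

```text
wrist [ 0.4295 -0.0302  6.9408 -3.7708] lean + = toward hub; iou 0.927
scene [  0.4296  -0.0314   6.3476 -14.3521] lean + = toward hub; iou 0.929
top [ 0.4305 -0.0404  0.8613 -2.8679] lean + = toward hub; iou 0.909
[0.4329 0.0319 0.1423] [-0.044 -0.704 -0.709] [ 53.5  19.1 -36.8  23.3 -75.2 -71.8]
d [0.1241, 0.0002, 0.0052] w [-0.1, 0.2, 0.1]
```

Request:
{"name": "drive_tool", "arguments": {
  "plan": [
    [[0.03, 0, 0.0015], [0, 0, 0], 1],
    [[0.06, 0, 0.003], [0, 0, 0], 1],
    [[0.085, 0, 0.004], [0, 0, 0], 1],
    [[0.105, 0, 0.005], [0, 0, 0], 1],
    [[0.118, 0, 0.005], [0, 0, 0], 1],
    [[0.124, 0, 0.005], [0, 0, 0], 1],
    [[0.124, 0, 0.005], [0, 0, 0], 1],
    [[0.124, 0, 0.005], [0, 0, 0], 0.5],
    [[0.124, 0, 0.005], [0, 0, 0], 0],
    [[0.124, 0, 0.005], [0, 0, 0], 0],
    [[0.124, 0, 0.005], [0, 0, 0], 0],
    [[0.124, 0, 0.005], [0, 0, 0], 0],
    [[0.124, 0, 0.005], [0, 0, 0], 0]
  ]
}}

```text
clock: 27.47
tool_pos: [0.4281, -0.0513, 0.0511]
orientation: [-179.8, 45.2, -93.5]
force: [0.7, 0.7, 3.3]
opening: 0.0616
```

```bash
python3 - <<'E'
from h import *
p,R=pose();print(p.round(4),ctrl.get_obs()["joint_pos"].round(1))
moves([(p+[0,0,.09],R)])
# assumed flange pose now: origin (flat face), hub dir
hub=-u(-3.7+90); F=np.array([.4283,-.0383,.061])-.006*hub
rel=R.inv().apply(F-p); print("rel",rel.round(4).tolist(),"hub in tool",R.inv().apply(hub).round(3).tolist())
d,Rf=tilt(2.8,1,45)
c=[Rf,Rf*Ro.from_euler("x",180,degrees=True)];Rf=min(c,key=lambda k:(R.inv()*k).magnitude())
print("hub final",Rf.apply(R.inv().apply(hub)).round(3))
T=np.array([.4898,.2840,.066+.06])-Rf.apply(rel);print(T.round(4));moves([(T+[.0,-.1,.05],Rf),(T,Rf)])
E
```

```text
[ 0.4281 -0.0513  0.0511] [ 46.2  23.8 -49.5  32.4 -58.3 -77.6]
d [-0.0638, -0.0003, -0.0634] w [0.0, 0.0, 0.0]
rel [-0.0204, 0.0006, 0.0065] hub in tool [0.705, -0.0, -0.709]
hub final [ 0.    -0.003 -1.   ]
[0.4899 0.2939 0.107 ]
d [-0.2503, -0.0462, 0.1019] w [-7.2, -89.7, 0.2]
d [-0.2851, -0.0395, 0.2079] w [-7.2, -89.7, 0.2]
```

Request:
{"name": "drive_tool", "arguments": {
  "plan": [
    [[-0.025, 0, -0.025], [0, 0, 0], 0],
    [[-0.05, 0, -0.05], [0, 0, 0], 0],
    [[-0.075, 0, -0.075], [0, 0, 0], 0],
    [[-0.09, -0.003, -0.06], [-0.5, -6, 0], 0],
    [[-0.11, -0.006, -0.04], [-1, -12, 0], 0],
    [[-0.13, -0.009, -0.02], [-1.5, -18, 0], 0],
    [[-0.15, -0.012, 0], [-2, -25, 0], 0],
    [[-0.17, -0.015, 0.02], [-2.5, -32, 0], 0],
    [[-0.19, -0.018, 0.04], [-3, -38, 0], 0],
    [[-0.21, -0.021, 0.06], [-3.5, -45, 0], 0],
    [[-0.23, -0.024, 0.08], [-4, -52, 0], 0],
    [[-0.25, -0.027, 0.1], [-4.5, -58, 0], 0],
    [[-0.27, -0.03, 0.12], [-5, -65, 0], 0],
    [[-0.29, -0.034, 0.14], [-5.5, -71, 0], 0],
    [[-0.31, -0.038, 0.16], [-6, -77, 0], 0],
    [[-0.32, -0.04, 0.173], [-6.5, -83, 0], 0],
    [[-0.32, -0.04, 0.173], [-7.2, -89.7, 0.2], 0],
    [[-0.32, -0.04, 0.173], [-7.2, -89.7, 0.2], 0],
    [[-0.32, -0.04, 0.173], [-7.2, -89.7, 0.2], 0],
    [[-0.32, -0.04, 0.173], [-7.2, -89.7, 0.2], 0]
  ]
}}

```text
clock: 29.13
tool_pos: [0.4904, 0.2927, 0.1556]
orientation: [0.1, 45.1, 92.8]
force: [-0.4, 0.7, -2.7]
opening: 0.0611
```

```bash
python3 - <<'E'
from h import *
p,R=pose();o=ctrl.get_obs();print(p.round(4),R.as_matrix().round(3).tolist(),o["joint_pos"].round(1),o["opening"])
im=ctrl.snapshot("wrist")
s=ctrl.snapshot("scene");s=cv2.resize(s[190:310,190:350],None,fx=3,fy=3,interpolation=cv2.INTER_CUBIC)
cv2.imwrite("pics/w8.png",np.vstack([cv2.resize(im[:300],(480,257)),s]))
E
```

```text
[0.4904 0.2927 0.1556] [[-0.034, -0.999, -0.032], [0.705, -0.047, 0.708], [-0.709, 0.002, 0.705]] [ 15.1  13.9 -13.2 -50.8 -62.8  12. ] 0.0610587710353382
```

View pics/w8.png

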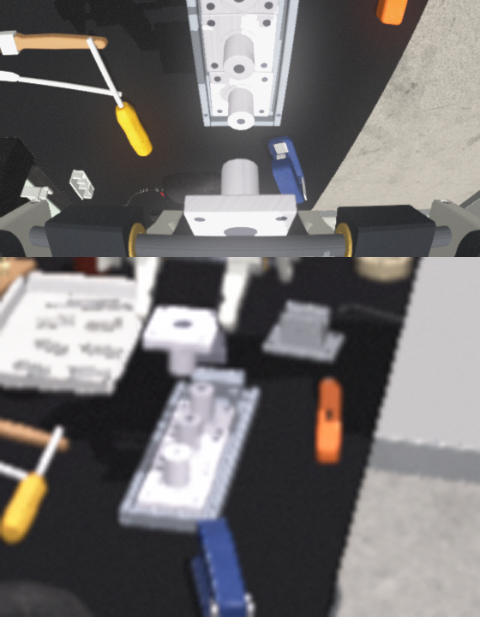

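View 8: the flange is held hub down and level over the tray, hub at px 240,180, in line with the row.

```bash
python3 - <<'E'
from h import *
p,R=pose()
d,Rf=tilt(2.8,1,45)
for z in(.075,.051,.047): moves([([.4899,.2934,z],Rf)])
E
```

```text
d [0.0571, -0.0001, -0.0583] w [0.1, -0.1, -0.0]
d [0.0741, -0.0001, -0.0753] w [0.1, -0.1, -0.0]
d [0.077, -0.0001, -0.0781] w [0.1, -0.1, -0.0]
```

Request:
{"name": "drive_tool", "arguments": {
  "plan": [
    [[0.02, 0, -0.02], [0, 0, 0], 0],
    [[0.04, 0, -0.041], [0, 0, 0], 0],
    [[0.057, 0, -0.058], [0, 0, 0], 0],
    [[0.063, 0, -0.064], [0, 0, 0], 0],
    [[0.067, 0, -0.068], [0, 0, 0], 0],
    [[0.07, 0, -0.071], [0, 0, 0], 0],
    [[0.072, 0, -0.073], [0, 0, 0], 0],
    [[0.0735, 0, -0.0745], [0, 0, 0], 0],
    [[0.0735, 0, -0.0745], [0, 0, 0], 0]
  ]
}}

```text
clock: 29.98
tool_pos: [0.4901, 0.2937, 0.0527]
orientation: [-0.1, 45.1, 92.8]
force: [0.8, 0.6, -2.3]
opening: 0.0617
```

Request:
{"name": "drive_tool", "arguments": {
  "plan": [
    [[0.0012, 0, -0.0012], [0, 0, 0], 0],
    [[0.0024, 0, -0.0024], [0, 0, 0], 0],
    [[0.0034, 0, -0.0034], [0, 0, 0], 0],
    [[0.0034, 0, -0.0034], [0, 0, 0], 0]
  ]
}}

```text
clock: 30.32
tool_pos: [0.4902, 0.2936, 0.0478]
orientation: [-0.1, 45.1, 92.8]
force: [-0.7, 0.3, -1.1]
opening: 0.0618
```

Request:
{"name": "drive_tool", "arguments": {
  "plan": [
    [[0.0008, 0, -0.0008], [0, 0, 0], 0],
    [[0.0014, 0, -0.0014], [0, 0, 0], 0],
    [[0.0014, 0, -0.0014], [0, 0, 0], 0]
  ]
}}

```text
clock: 30.57
tool_pos: [0.4903, 0.2936, 0.0473]
orientation: [-0.2, 45.0, 92.8]
force: [-2.0, -4.4, 10.7]
opening: 0.0617
```

Request:
{"name": "drive_tool", "arguments": {
  "plan": [
    [[0, 0, 0], [0, 0, 0], 0.8],
    [[0, 0, 0], [0, 0, 0], 0.9],
    [[0, 0, 0], [0, 0, 0], 0.95],
    [[-0.002, 0, 0], [0, 0, 0], 0.95],
    [[-0.02, 0, 0], [0, 0, 0], 0.95],
    [[-0.05, 0, 0], [0, 0, 0], 0.95],
    [[-0.09, 0, 0], [0, 0, 0], 0.95],
    [[-0.13, 0, 0], [0, 0, 0], 0.95],
    [[-0.17, 0, 0], [0, 0, 0], 0.95],
    [[-0.2, 0, -0.03], [0, 0, 0], 0.95],
    [[-0.22, 0, -0.05], [0, 0, 0], 0.95],
    [[-0.22, 0, -0.05], [0, 0, 0], 0.95],
    [[-0.22, 0, -0.05], [0, 0, 0], 0.95]
  ]
}}

```text
clock: 31.65
tool_pos: [0.5002, 0.1015, 0.1673]
orientation: [-0.2, 45.0, 92.6]
force: [-0.1, 0.8, 0.5]
opening: 0.0833
```

```bash
python3 - <<'E'
from h import *
p,R=pose();o=ctrl.get_obs();print(p.round(4),o["joint_pos"].round(1),o["opening"])
im=ctrl.snapshot("wrist")
find("wrist","end_board",pic=1)
s=ctrl.snapshot("scene");s=cv2.resize(s[200:300,200:340],None,fx=3.4,fy=3.4,interpolation=cv2.INTER_CUBIC)
t=ctrl.snapshot("top");find("top","end_board",pic=1);find("top","tray",pic=1)
t=cv2.resize(t[170:240,140:320],(476,185),interpolation=cv2.INTER_CUBIC)
cv2.imwrite("pics/w9.png",np.vstack([cv2.resize(im[:180],(476,153)),s[:, :476],t]))
E
```

```text
[0.5002 0.1015 0.1673] [ -5.2  16.4  -9.4 -45.9 -77.3  24.1] 0.08332046529125009
end_board x 0.5495 y -0.0056 yaw 104.6 iou 0.97 conf 0.81
```

View pics/w9.png

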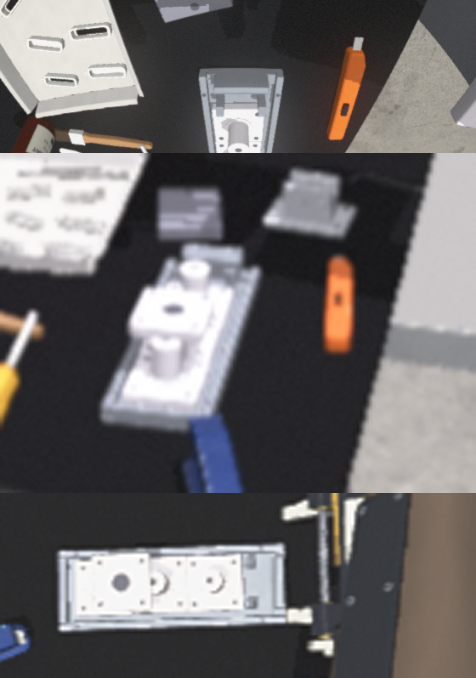

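View 9: the inverted flange sits down in the gap between the two far neighbours. The box cutter, stapler and stand are undisturbed, and the groove is free. Now to the board.

```bash
python3 - <<'E'
from h import *
p,R=pose()
B=np.array([.550,-.007,0]);G=B+u(104.3)*.018
d,Rn=tilt(14.3,-1,30);print(G,d)
moves([(G+[0,0,.0068]-.13*d+[0,0,.03],Rn),(G+[0,0,.0068],Rn)])
E
```

```text
[0.54555402 0.01044228 0.        ] [ 0.12349951 -0.48450787 -0.8660254 ]
d [-0.0098, -0.0283, -0.0354] w [-12.0, 74.7, 1.7]
d [0.046, -0.0407, -0.1814] w [-12.0, 74.7, 1.7]
```

Request:
{"name": "drive_tool", "arguments": {
  "plan": [
    [[-0.03, -0.005, -0.02], [0, 0, 0], 1],
    [[-0.05, -0.01, -0.04], [-1, 7, 0], 1],
    [[-0.06, -0.014, -0.05], [-2, 14, 0], 1],
    [[-0.06, -0.018, -0.05], [-3.3, 21, 0], 1],
    [[-0.06, -0.02, -0.05], [-4.5, 28, 0.5], 1],
    [[-0.05, -0.022, -0.05], [-5.6, 35, 1], 1],
    [[-0.05, -0.025, -0.05], [-6.7, 42, 1], 1],
    [[-0.04, -0.028, -0.045], [-8, 49, 1], 1],
    [[-0.03, -0.028, -0.04], [-9, 56, 1], 1],
    [[-0.02, -0.028, -0.035], [-10, 63, 1.5], 1],
    [[-0.01, -0.028, -0.035], [-11, 70, 1.7], 1],
    [[-0.01, -0.028, -0.035], [-12, 74.7, 1.7], 1],
    [[-0.01, -0.028, -0.035], [-12, 74.7, 1.7], 1],
    [[-0.01, -0.028, -0.035], [-12, 74.7, 1.7], 1],
    [[-0.01, -0.028, -0.035], [-12, 74.7, 1.7], 1]
  ]
}}

```text
clock: 33.2
tool_pos: [0.529, 0.0743, 0.1498]
orientation: [-179.9, 60.1, -75.6]
force: [-0.3, -0.5, -0.8]
opening: 0.0878
```

```bash
python3 - <<'E'
from h import *
p,R=pose();o=ctrl.get_obs();print(p.round(4),o["joint_pos"].round(1),R.as_matrix()[:,0].round(3))
im=ctrl.snapshot("wrist");find("wrist","end_board",pic=1)
B=np.array([.550,-.007,0]);G=B+u(104.3)*.018
d,Rn=tilt(14.3,-1,30)
moves([(G+[0,0,.0068]-.03*d,Rn),(G+[0,0,.0068],Rn)])
t=ctrl.snapshot("top");find("top","end_board",pic=1);find("top","tray",pic=1)
c=ctrl.get_calibration("top")
t=cv2.resize(t[180:235,150:250],None,fx=6,fy=6,interpolation=cv2.INTER_CUBIC)
# expected inverted brim top outline and hub tops
q=u(2.8);
def pl(X): return (((proj(c,X,"top")-[150,180]+.5)*6-.5)).astype(np.int32)
Rz=Ro.from_euler("z",2.8,degrees=True)
cv2.polylines(t,[pl(Rz.apply(np.array([[-1,-1,0],[1,-1,0],[1,1,0],[-1,1,0]])*.031)+[.4898,.2835,.066])],1,(0,0,255))
for x,y in((.4884,.3155),(.492,.2513),(.495,.1866)): cv2.polylines(t,[pl(cyl(.013,.054,.054)[:24]+[x,y,0])],1,(0,160,0))
cv2.imwrite("pics/w10.png",np.vstack([t,cv2.resize(im[:300],(600,321))]))
E
```

```text
[0.529  0.0743 0.1498] [ 47.   14.1 -34.3  28.3 -62.  -50.7] [ 0.124 -0.483 -0.867]
end_board x 0.5507 y -0.0047 yaw 104.4 iou 0.98 conf 0.73
d [0.1269, 0.0, 0.0151] w [-0.1, 0.2, 0.1]
d [0.1569, 0.0001, 0.015] w [-0.1, 0.2, 0.1]
end_board x 0.5527 y -0.0077 yaw 105.0 iou 0.95 conf 0.96
tray x 0.4894 y 0.2530 yaw 3.9 iou 0.16 conf 0.82
tray x 0.3703 y -0.3612 yaw 0.8 iou 0.19 conf 0.41
```

View pics/w10.png

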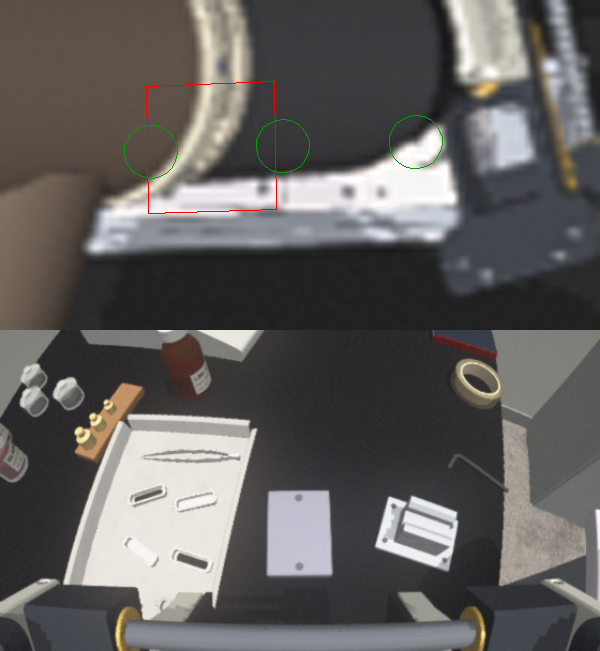

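View 10: the board is centred between the fingers at px 299,533, but the parts case on the left is close to the left finger. I'll measure its edge first.

```bash
python3 - <<'E'
from h import *
c=ctrl.get_calibration("wrist");im=ctrl.snapshot("wrist")
crop=im[60:290,40:260];cv2.imwrite("pics/w11.png",cv2.resize(crop,None,fx=2.5,fy=2.5,interpolation=cv2.INTER_CUBIC))
for q in((200.7,258.5),(238,94)):
    for z in(0,.02,.03): print(q,z,onz(c,q,"wrist",z).round(4))
t=cv2.imread("pics/top0.png").astype(int).sum(2)
ct=ctrl.get_calibration("top")
for col in(265,281,295):
    print(col,[(r,t[r,col]) for r in range(160,176)],onz(ct,(col,166),"top",.0).round(4),onz(ct,(col,166),"top",.03).round(4))
E
```

```text
(200.7, 258.5) 0 [0.614  0.0871 0.    ]
(200.7, 258.5) 0.02 [0.6086 0.0879 0.02  ]
(200.7, 258.5) 0.03 [0.6059 0.0882 0.03  ]
(238, 94) 0 [ 0.6332 -0.1202  0.    ]
(238, 94) 0.02 [ 0.6267 -0.1074  0.02  ]
(238, 94) 0.03 [ 0.6235 -0.1009  0.03  ]
265 [(160, np.int64(691)), (161, np.int64(685)), (162, np.int64(688)), (163, np.int64(684)), (164, np.int64(510)), (165, np.int64(680)), (166, np.int64(308)), (167, np.int64(121)), (168, np.int64(122)), (169, np.int64(129)), (170, np.int64(131)), (171, np.int64(130)), (172, np.int64(130)), (173, np.int64(129)), (174, np.int64(133)), (175, np.int64(135))] [0.6159 0.0564 0.    ] [0.6109 0.055  0.03  ]
281 [(160, np.int64(687)), (161, np.int64(690)), (162, np.int64(684)), (163, np.int64(582)), (164, np.int64(694)), (165, np.int64(301)), (166, np.int64(119)), (167, np.int64(129)), (168, np.int64(127)), (169, np.int64(132)), (170, np.int64(131)), (171, np.int64(131)), (172, np.int64(131)), (173, np.int64(131)), (174, np.int64(127)), (175, np.int64(122))] [0.6166 0.0077 0.    ] [0.6117 0.0072 0.03  ]
295 [(160, np.int64(690)), (161, np.int64(681)), (162, np.int64(613)), (163, np.int64(698)), (164, np.int64(302)), (165, np.int64(117)), (166, np.int64(127)), (167, np.int64(132)), (168, np.int64(131)), (169, np.int64(127)), (170, np.int64(134)), (171, np.int64(126)), (172, np.int64(115)), (173, np.int64(251)), (174, np.int64(625)), (175, np.int64(620))] [ 0.6172 -0.035   0.    ] [ 0.6123 -0.0346  0.03  ]
```

View pics/w11.png

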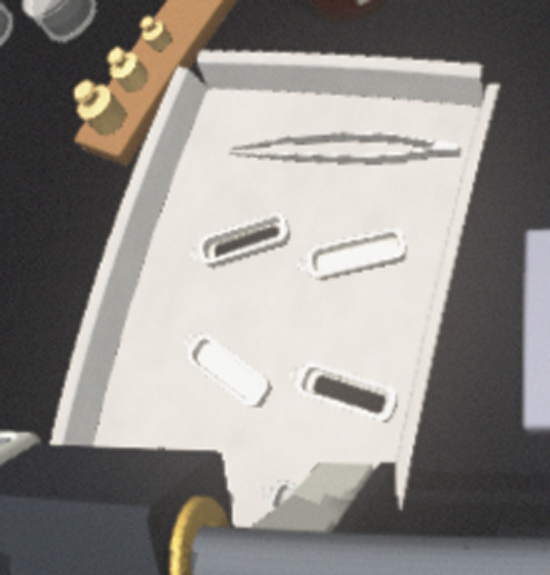

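View 11: the case's right wall is a thin low edge, at x≈0.615 next to the board. With the jaws opened only to 76 mm the left finger clears it by about 10 mm.

Request:
{"name": "drive_tool", "arguments": {
  "plan": [
    [[0.03, 0, 0.003], [0, 0, 0], 0.87],
    [[0.06, 0, 0.006], [0, 0, 0], 0.87],
    [[0.09, 0, 0.009], [0, 0, 0], 0.87],
    [[0.115, 0, 0.012], [0, 0, 0], 0.87],
    [[0.135, 0, 0.014], [0, 0, 0], 0.87],
    [[0.147, 0, 0.015], [0, 0, 0], 0.87],
    [[0.154, 0, 0.015], [0, 0, 0], 0.87],
    [[0.1568, 0, 0.015], [0, 0, 0], 0.87],
    [[0.1568, 0, 0.015], [0, 0, 0], 0.87],
    [[0.1568, 0, 0.015], [0, 0, 0], 0.3],
    [[0.1568, 0, 0.015], [0, 0, 0], 0],
    [[0.1568, 0, 0.015], [0, 0, 0], 0],
    [[0.1568, 0, 0.015], [0, 0, 0], 0],
    [[0.1568, 0, 0.015], [0, 0, 0], 0]
  ]
}}

```text
clock: 34.67
tool_pos: [0.5459, 0.0104, 0.0074]
orientation: [-179.7, 60.1, -75.5]
force: [-0.1, 0.8, -0.0]
opening: 0.0486
```

```bash
python3 - <<'E'
from h import *
p,R=pose();o=ctrl.get_obs();print(p.round(4),o["joint_pos"].round(1),o["opening"])
# board frame: bottom end in final = -y end. point E = centre of that short edge's end face
B=np.array([.5502,-.006,.007]); E=B-u(104.3)*.045
rel=R.inv().apply(E-p)
d,Rf=tilt(2.8,1,60)
c=[Rf,Rf*Ro.from_euler("x",180,degrees=True)];Rf=min(c,key=lambda k:(R.inv()*k).magnitude())
long=Rf.apply(R.inv().apply(u(104.3)));print("long axis final",long.round(3),"rel",rel.round(4).tolist())
g=np.array([.497,.1295,.006])
for dz in(.08,.04,.0):
    T=g+[0,0,dz]-Rf.apply(rel);print(T.round(4));moves([(T,Rf)])
moves([(p+[0,0,.12],R)])
E
```

```text
[0.5459 0.0104 0.0074] [ 36.9  23.7 -47.7  45.2 -40.5 -63.2] 0.048607852606482704
long axis final [-0.001  0.002  1.   ] rel [0.0312, -0.0002, -0.0535]
[0.4968 0.1293 0.1479]
d [-0.1853, 0.018, 0.0403] w [12.3, -89.5, -3.1]
[0.4968 0.1293 0.1079]
d [-0.1507, 0.0181, 0.0603] w [12.3, -89.5, -3.1]
[0.4968 0.1293 0.0679]
d [-0.116, 0.0182, 0.0802] w [12.3, -89.5, -3.1]
d [-0.1041, -0.0003, -0.0598] w [0.0, 0.0, 0.0]
```

```bash
python3 - <<'E'
from h import *
im=ctrl.snapshot("wrist");find("wrist","end_board",pic=1)
print(ctrl.get_obs()["opening"])
cv2.imwrite("pics/w12.png",im[100:420])
E
```

```text
0.040605841478964184
```

View pics/w12.png

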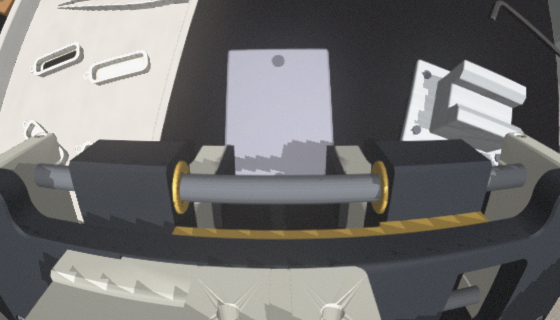

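```bash
python3 - <<'E'
from h import *
o=ctrl.get_obs();print(o["opening"],o["force"].round(2),o["tool_pos"].round(4))
c=ctrl.get_calibration("wrist")
b=np.array([[.045,.032,.014],[.045,-.032,.014],[-.045,-.032,.014],[-.045,.032,.014]])
print("expected corners",proj(c,Ro.from_euler("z",104.3,degrees=True).apply(b)+[.5502,-.006,0],"wrist").round(0).tolist())
im=ctrl.snapshot("wrist")
for d in ctrl.cut_out("wrist","end_board"):
    ys,xs=np.nonzero(d["pixels"]);print(d["confidence"],xs.min(),xs.max(),ys.min(),ys.max())
print(ctrl.get_obs()["opening"])
ctrl.snapshot("top");find("top","end_board",.1,pic=1)
print(ctrl.get_obs()["opening"])
E
```

```text
0.040605841478964184 [ 0.34 -0.54  0.51] [0.5457 0.0102 0.0072]
expected corners [[335.0, 292.0], [223.0, 292.0], [228.0, 147.0], [329.0, 146.0]]
0.6 224 333 149 275
0.032507187422337325
end_board x 0.5523 y -0.0089 yaw 105.2 iou 0.81 conf 0.68
0.024593272131867527
```

View 12 and the readings: the fingers are closing over the board without touching it. When open, their tips evidently end several mm short of the TCP. I'll reopen and go lower, watching the force.

Request:
{"name": "drive_tool", "arguments": {
  "plan": [
    [[0, 0, 0], [0, 0, 0], 0.87],
    [[0, 0, 0], [0, 0, 0], 0.87],
    [[0, 0, 0], [0, 0, 0], 0.87],
    [[0, 0, 0], [0, 0, 0], 0.87],
    [[0, 0, 0], [0, 0, 0], 0.87],
    [[0.0017, 0, 0.001], [0, 0, 0], 0.87],
    [[0.0035, 0, 0.002], [0, 0, 0], 0.87],
    [[0.0035, 0, 0.002], [0, 0, 0], 0.87]
  ]
}}

```text
clock: 35.63
tool_pos: [0.5454, 0.0097, 0.0025]
orientation: [-179.9, 60.1, -75.7]
force: [0.0, 0.3, 0.6]
opening: 0.0719
```

Request:
{"name": "drive_tool", "arguments": {
  "plan": [
    [[0.0009, 0, 0.0005], [0, 0, 0], 0.87],
    [[0.0017, 0, 0.001], [0, 0, 0], 0.87],
    [[0.0026, 0, 0.0015], [0, 0, 0], 0.87],
    [[0.0026, 0, 0.0015], [0, 0, 0], 0.87]
  ]
}}

```text
clock: 35.97
tool_pos: [0.5453, 0.0097, -0.0007]
orientation: [-179.9, 60.1, -75.7]
force: [-0.2, 0.5, -0.4]
opening: 0.0764
```

Request:
{"name": "drive_tool", "arguments": {
  "plan": [
    [[0, 0, 0], [0, 0, 0], 0.72],
    [[0, 0, 0], [0, 0, 0], 0.6],
    [[0, 0, 0], [0, 0, 0], 0.6],
    [[0, 0, 0], [0, 0, 0], 0.6]
  ]
}}

```text
clock: 36.3
tool_pos: [0.5456, 0.0098, -0.0004]
orientation: [-179.8, 60.1, -75.6]
force: [-0.3, 0.1, 3.0]
opening: 0.0558
```

Request:
{"name": "drive_tool", "arguments": {
  "plan": [
    [[0, 0, 0], [0, 0, 0], 0.87],
    [[0, 0, 0], [0, 0, 0], 0.87],
    [[0, 0, 0], [0, 0, 0], 0.87],
    [[0.0015, 0, 0.0008], [0, 0, 0], 0.87],
    [[0.0025, 0, 0.0014], [0, 0, 0], 0.87],
    [[0.0035, 0, 0.002], [0, 0, 0], 0.87],
    [[0.0045, 0, 0.0025], [0, 0, 0], 0.87],
    [[0.0045, 0, 0.0025], [0, 0, 0], 0.87]
  ]
}}

```text
clock: 36.97
tool_pos: [0.5455, 0.0096, -0.0059]
orientation: [-179.9, 60.1, -75.7]
force: [0.6, -0.6, 0.4]
opening: 0.0763
```

Request:
{"name": "drive_tool", "arguments": {
  "plan": [
    [[0.0015, 0, 0.0008], [0, 0, 0], 0.87],
    [[0.0025, 0, 0.0014], [0, 0, 0], 0.87],
    [[0.0035, 0, 0.002], [0, 0, 0], 0.87],
    [[0.0043, 0, 0.0025], [0, 0, 0], 0.87],
    [[0.0043, 0, 0.0025], [0, 0, 0], 0.87]
  ]
}}

```text
clock: 37.38
tool_pos: [0.5454, 0.0095, -0.011]
orientation: [-179.9, 60.1, -75.7]
force: [-0.1, -0.5, -0.4]
opening: 0.0765
```

```bash
python3 - <<'E'
from h import *
o=ctrl.get_obs();print(o["opening"],o["force"].round(2),o["moment"].round(2),o["tool_pos"].round(4))
find("wrist","end_board",.2)
ctrl.snapshot("top");find("top","end_board",.2,pic=1)
E
```

```text
0.07649048308045375 [-0.15 -0.5  -0.43] [ 1.62  0.52 -0.03] [ 0.5454  0.0095 -0.011 ]
end_board x 0.4240 y -0.0462 yaw 182.0 iou 0.75 conf 0.36
end_board x 0.5546 y -0.0113 yaw -74.7 iou 0.93 conf 0.74
```

Request:
{"name": "drive_tool", "arguments": {
  "plan": [
    [[0, 0, 0], [0, 0, 0], 0.72],
    [[0, 0, 0], [0, 0, 0], 0.6],
    [[0, 0, 0], [0, 0, 0], 0.6],
    [[0, 0, 0], [0, 0, 0], 0.6]
  ]
}}

```text
clock: 37.92
tool_pos: [0.5457, 0.0098, -0.0107]
orientation: [-179.9, 60.1, -75.7]
force: [0.1, 1.0, 0.4]
opening: 0.0633
```

Request:
{"name": "drive_tool", "arguments": {
  "plan": [
    [[0, 0, 0], [0, 0, 0], 0.3],
    [[0, 0, 0], [0, 0, 0], 0],
    [[0, 0, 0], [0, 0, 0], 0],
    [[0, 0, 0], [0, 0, 0], 0],
    [[-0.0087, 0, -0.005], [0, 0, 0], 0],
    [[-0.0174, 0, -0.01], [0, 0, 0], 0],
    [[-0.035, 0, -0.02], [0, 0, 0], 0],
    [[-0.052, 0, -0.03], [0, 0, 0], 0],
    [[-0.07, 0, -0.04], [0, 0, 0], 0],
    [[-0.087, 0, -0.05], [0, 0, 0], 0],
    [[-0.104, 0, -0.06], [0, 0, 0], 0],
    [[-0.104, 0, -0.06], [0, 0, 0], 0]
  ]
}}

```text
clock: 38.92
tool_pos: [0.5469, 0.0108, 0.1124]
orientation: [-179.3, 60.2, -75.2]
force: [0.7, 1.0, -1.7]
opening: 0.0636
```

```bash
python3 - <<'E'
from h import *
p,R=pose();o=ctrl.get_obs();print(p.round(4),o["opening"],o["force"].round(2))
im=ctrl.snapshot("wrist");cv2.imwrite("pics/w13.png",im[60:420])
c=ctrl.get_calibration("wrist")
# expected held board if rigid from (.5502,-.006) at lift from tcp (.5457,.0098,-.0107)
b=np.array([[.045,.032,.014],[.045,-.032,.014],[-.045,-.032,.014],[-.045,.032,.014]])
print("expected corners",proj(c,Ro.from_euler("z",104.3,degrees=True).apply(b)+[.5502,-.006,0]+(p-[.5457,.0098,-.0107]),"wrist").round(0).tolist())
for d in ctrl.cut_out("wrist","end_board"):
    ys,xs=np.nonzero(d["pixels"]);q=cv2.boxPoints(cv2.minAreaRect(np.c_[xs,ys].astype(np.float32)));print(d["confidence"],q.round(0).tolist())
E
```

```text
[0.5469 0.0108 0.1124] 0.0635706976545841 [ 0.73  1.   -1.74]
expected corners [[340.0, 293.0], [215.0, 293.0], [222.0, 133.0], [333.0, 132.0]]
0.84 [[220.0, 136.0], [340.0, 136.0], [340.0, 274.0], [220.0, 274.0]]
```

View pics/w13.png

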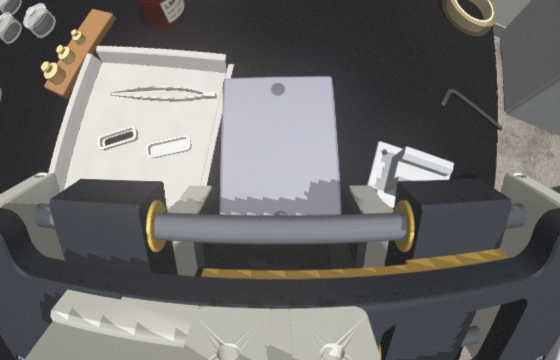

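View 13: the board is held, far edge px 222–333 at full-image row 137, while I expected about 133. I'll work out the in-hand offset from the far corners and plan the groove approach.

```bash
python3 - <<'E'
from h import *
p,R=pose();c=ctrl.get_calibration("wrist");zt=p[2]+.0107+.014
im=ctrl.snapshot("wrist")
m=max(ctrl.cut_out("wrist","end_board"),key=lambda d:d["confidence"])["pixels"]
# far edge row at columns, side edges at rows
rows=[np.nonzero(m[:,x])[0].min() for x in range(235,322,5)]
f=np.array([onz(c,(x,r-.5),"wrist",zt) for x,r in zip(range(235,322,5),rows)])
L=[onz(c,(np.nonzero(m[y])[0].min()-.5,y),"wrist",zt) for y in range(150,215,8)]
Q=[onz(c,(np.nonzero(m[y])[0].max()+.5,y),"wrist",zt) for y in range(150,215,8)]
a=np.polyfit([q[1] for q in L],[q[0] for q in L],1)[0];b=np.polyfit([q[1] for q in Q],[q[0] for q in Q],1)[0]
k=np.polyfit(f[:,0],f[:,1],1)
print("far edge mid",f.mean(0).round(4),"edge dir deg",np.degrees(np.arctan(k[0])).round(2),"sides yaw",(90-np.degrees(np.arctan([a,b]))).round(2),"width",np.linalg.norm(np.array(L).mean(0)-np.array(Q).mean(0)).round(4), "jaw",R.as_matrix()[:,1].round(3))
# expected far edge mid for rigid
B=np.array([.5502,-.006,0])+(p-[.5457,.0098,-.0107]);print("expected",(B-u(104.3)*.045).round(4), "sidesmid",((np.array(L)+np.array(Q)).mean(0)/2).round(4))
E
```

```text
far edge mid [ 0.5612 -0.0473  0.1342] edge dir deg 15.71 sides yaw [104.64 105.86] width 0.0627 jaw [-0.969 -0.245 -0.003]
expected [ 0.5612 -0.0495  0.1202] sidesmid [ 0.5541 -0.0206  0.1342]
```

```bash
cat > bd.py <<'E'
from h import *
def plan(g,dzs,t=60):
    R1=tilt(14.3,-1,30)[1]; p1=np.array([.5457,.0098,-.0107]); E=np.array([.5502,-.006,.007])-u(104.3)*.044
    p,R=pose()
    Rp=min([R1,R1*Ro.from_euler("x",180,degrees=True)],key=lambda k:np.linalg.norm(k.as_matrix()[:,1]-[-.969,-.245,0]))
    rel=Rp.inv().apply(E-p1); up=Rp.inv().apply(u(104.3))
    Rf=tilt(2.8,1,t)[1];Rf=min([Rf,Rf*Ro.from_euler("x",180,degrees=True)],key=lambda k:(Rp.inv()*k).magnitude())
    print("tcp",p.round(4),"now: end at",(p+R.apply(rel)).round(4),"long axis",R.apply(up).round(3))
    print("final long",Rf.apply(up).round(3))
    for dz in dzs:
        T=np.array(g)+[0,0,dz]-Rf.apply(rel);print(dz,T.round(4));moves([(T,Rf)])
if __name__=="__main__": plan([.4968,.1300,.006],(.09,.07,.03,0))
E
python3 bd.py
```

```text
tcp [0.5449 0.0092 0.1085] now: end at [ 0.5601 -0.0493  0.1261] long axis [-0.245  0.969  0.001]
final long [-0.  0.  1.]
0.09 [0.4955 0.1477 0.1564]
d [-0.1146, 0.0139, 0.1029] w [12.2, -89.6, -3.3]
0.07 [0.4955 0.1477 0.1364]
d [-0.0973, 0.0139, 0.1129] w [12.2, -89.6, -3.3]
0.03 [0.4955 0.1477 0.0964]
d [-0.0626, 0.0139, 0.1329] w [12.2, -89.6, -3.3]
0 [0.4955 0.1477 0.0664]
d [-0.0366, 0.0139, 0.1478] w [12.2, -89.6, -3.3]
```

Request:
{"name": "drive_tool", "arguments": {
  "plan": [
    [[-0.025, 0, -0.015], [0, 0, 0], 0],
    [[-0.05, 0, -0.03], [0, 0, 0], 0],
    [[-0.075, 0.001, -0.03], [1, -6, 0], 0],
    [[-0.085, 0.002, -0.02], [1.7, -12, 0], 0],
    [[-0.095, 0.003, -0.01], [2.5, -18, -0.7], 0],
    [[-0.1, 0.004, 0], [3.3, -24, -1], 0],
    [[-0.105, 0.005, 0.01], [4.2, -31, -1], 0],
    [[-0.11, 0.006, 0.02], [5, -37, -1.3], 0],
    [[-0.115, 0.007, 0.03], [6, -44, -1.6], 0],
    [[-0.115, 0.008, 0.045], [7, -51, -1.9], 0],
    [[-0.115, 0.01, 0.06], [8, -58, -2.1], 0],
    [[-0.115, 0.011, 0.075], [9, -65, -2.4], 0],
    [[-0.115, 0.012, 0.09], [10, -72, -2.7], 0],
    [[-0.115, 0.013, 0.1], [11, -79, -3], 0],
    [[-0.1146, 0.0139, 0.1029], [11.7, -85, -3.2], 0],
    [[-0.1146, 0.0139, 0.1029], [12.2, -89.6, -3.3], 0],
    [[-0.1146, 0.0139, 0.1029], [12.2, -89.6, -3.3], 0],
    [[-0.1146, 0.0139, 0.1029], [12.2, -89.6, -3.3], 0],
    [[-0.1146, 0.0139, 0.1029], [12.2, -89.6, -3.3], 0]
  ]
}}

```text
clock: 40.7
tool_pos: [0.4956, 0.1473, 0.1558]
orientation: [0.0, 30.1, 92.8]
force: [0.5, 0.4, -1.3]
opening: 0.0634
```

```bash
python3 - <<'E'
from bd import *
plan([.4968,.1300,.006],(.03,0))
o=ctrl.get_obs();print(o["joint_pos"].round(1),o["opening"],o["force"].round(1))
im=ctrl.snapshot("wrist");c=ctrl.get_calibration("wrist")
for d in ctrl.landmark_of("wrist","groove")[:2]: print("groove",d["pixel"],round(d["confidence"],2),onz(c,d["pixel"],"wrist",.006).round(4))
s=ctrl.snapshot("scene");s=cv2.resize(s[180:300,190:330],None,fx=3.4,fy=3.4,interpolation=cv2.INTER_CUBIC)
t=ctrl.snapshot("top");c=ctrl.get_calibration("top")
for d in ctrl.landmark_of("top","groove")[:1]: print("groove",onz(c,d["pixel"],"top",.006).round(4))
cv2.imwrite("pics/w14.png",np.vstack([cv2.resize(im[:300],(476,255)),s[:,:476]]))
E
```

```text
tcp [0.4956 0.1473 0.1558] now: end at [0.4969 0.1295 0.0954] long axis [0.001 0.002 1.   ]
final long [-0.  0.  1.]
0.03 [0.4955 0.1477 0.0964]
d [0.0301, 0.0001, -0.0512] w [-0.0, -0.1, -0.0]
0 [0.4955 0.1477 0.0664]
d [0.0452, 0.0, -0.0771] w [-0.0, -0.1, -0.0]
[-10.4  23.9  -9.7 -57.9 -83.5  35.3] 0.06338284754940082 [ 0.5  0.4 -1.3]
groove [279.2, 37.5] 0.92 [0.4967 0.1342 0.006 ]
groove [0.5031 0.1332 0.006 ]
```

View pics/w14.png

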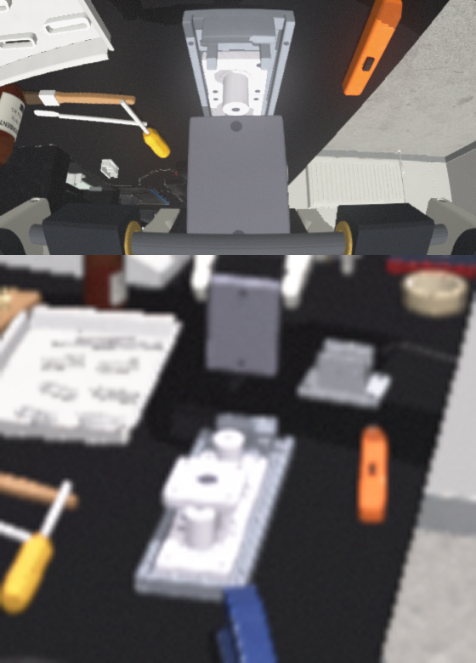

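View 14: the board hangs upright and square over the groove end, the packed row looks right, and nothing else has moved. The groove estimates (y .129–.134) need one tightening measurement from this view.

```bash
python3 - <<'E'
from h import *
p,R=pose();c=ctrl.get_calibration("wrist");im=ctrl.snapshot("wrist")
m=max(ctrl.cut_out("wrist","tray"),key=lambda d:d["confidence"])["pixels"]
xs=np.nonzero(m.any(0))[0];print(xs.min(),xs.max())
for x in range(222,345,10):
    r=np.nonzero(m[:,x])[0].min();print(x,r,onz(c,(x,r-.5),"wrist",.016).round(4),onz(c,(x,r-.5),"wrist",.034)[1].round(4))
b=max(ctrl.cut_out("wrist","end_board"),key=lambda d:d["confidence"])["pixels"]
print("board top row of mask",[np.nonzero(b[:,x])[0].min() for x in(240,270,300,330)], "pred", [proj(c,np.array([[.4969,y,z]]),"wrist")[0].round(1).tolist() for y in(.1225,.1365) for z in(.0954,.1854)])
for d in ctrl.cut_out("wrist","flange_1"):
    x,s=fit(c,"wrist",d["pixels"],"flange",onz(c,d["pixel"],"wrist",.02)[:2],z=.006);print("fl",x.round(4),round(s,2))
g=cv2.cvtColor(im,cv2.COLOR_BGR2GRAY);print(g[8:75,279].tolist())
E
```

```text
214 348
222 9 [0.5351 0.0985 0.016 ] 0.0835
232 9 [0.5287 0.0987 0.016 ] 0.0837
242 7 [0.5222 0.0971 0.016 ] 0.0822
252 8 [0.5159 0.0979 0.016 ] 0.083
262 8 [0.5095 0.0978 0.016 ] 0.0829
272 7 [0.5032 0.0968 0.016 ] 0.082
282 6 [0.497  0.0956 0.016 ] 0.0809
292 8 [0.4906 0.0969 0.016 ] 0.0821
302 8 [0.4842 0.0964 0.016 ] 0.0816
312 8 [0.4779 0.0958 0.016 ] 0.0811
322 8 [0.4716 0.095  0.016 ] 0.0804
332 9 [0.4651 0.0951 0.016 ] 0.0805
342 10 [0.4586 0.095  0.016 ] 0.0804
board top row of mask [np.int64(137), np.int64(136), np.int64(136), np.int64(137)] pred [[279.5, 131.3], [278.8, 293.4], [278.3, 142.2], [277.6, 293.4]]
fl [0.4958 0.1896 5.8254] 0.84
fl [0.4913 0.2675 4.8065] 0.38
[127, 131, 132, 133, 133, 133, 132, 132, 131, 130, 130, 131, 129, 131, 133, 131, 134, 131, 131, 133, 131, 132, 132, 136, 139, 139, 140, 141, 141, 145, 152, 155, 146, 143, 142, 137, 135, 136, 142, 173, 196, 196, 198, 197, 199, 198, 198, 187, 150, 169, 209, 210, 213, 215, 214, 216, 216, 215, 222, 244, 247, 247, 247, 247, 247, 247, 247]
```

Request:
{"name": "drive_tool", "arguments": {
  "plan": [
    [[0.008, 0, -0.013], [0, 0, 0], 0],
    [[0.016, 0, -0.027], [0, 0, 0], 0],
    [[0.024, 0, -0.041], [0, 0, 0], 0],
    [[0.03, 0, -0.051], [0, 0, 0], 0],
    [[0.033, 0, -0.056], [0, 0, 0], 0],
    [[0.036, 0, -0.061], [0, 0, 0], 0],
    [[0.038, 0, -0.065], [0, 0, 0], 0],
    [[0.038, 0, -0.065], [0, 0, 0], 0]
  ]
}}

```text
clock: 41.82
tool_pos: [0.4955, 0.1484, 0.0812]
orientation: [-0.1, 30.0, 92.8]
force: [-0.5, 0.1, -1.9]
opening: 0.0632
```

Request:
{"name": "drive_tool", "arguments": {
  "plan": [
    [[0.0015, 0, -0.0026], [0, 0, 0], 0],
    [[0.003, 0, -0.0052], [0, 0, 0], 0],
    [[0.0045, 0, -0.0078], [0, 0, 0], 0],
    [[0.0055, 0, -0.0095], [0, 0, 0], 0],
    [[0.0055, 0, -0.0095], [0, 0, 0], 0]
  ]
}}

```text
clock: 42.23
tool_pos: [0.4954, 0.1484, 0.0699]
orientation: [-0.0, 30.0, 92.8]
force: [0.4, -0.0, -2.1]
opening: 0.0635
```

Request:
{"name": "drive_tool", "arguments": {
  "plan": [
    [[0.0006, 0, -0.001], [0, 0, 0], 0],
    [[0.0012, 0, -0.002], [0, 0, 0], 0],
    [[0.0018, 0, -0.003], [0, 0, 0], 0],
    [[0.0018, 0, -0.003], [0, 0, 0], 0]
  ]
}}

```text
clock: 42.57
tool_pos: [0.4955, 0.149, 0.0678]
orientation: [-0.1, 29.9, 92.8]
force: [-1.3, -1.6, 7.8]
opening: 0.0637
```

Request:
{"name": "drive_tool", "arguments": {
  "plan": [
    [[0, 0, 0], [0, 0, 0], 0.8],
    [[0, 0, 0], [0, 0, 0], 0.95],
    [[0, 0, 0], [0, 0, 0], 0.95],
    [[0, 0, 0], [0, 0, 0], 0.95],
    [[-0.005, 0, 0], [0, 0, 0], 0.95],
    [[-0.015, 0, 0], [0, 0, 0], 0.95],
    [[-0.035, 0, 0], [0, 0, 0], 0.95],
    [[-0.06, 0, 0], [0, 0, 0], 0.95],
    [[-0.1, 0, 0], [0, 0, 0], 0.95],
    [[-0.14, 0, -0.02], [0, 0, 0], 0.95],
    [[-0.17, 0, -0.05], [0, 0, 0], 0.95],
    [[-0.19, 0, -0.09], [0, 0, 0], 0.95],
    [[-0.19, 0, -0.12], [0, 0, 0], 0.95],
    [[-0.19, 0, -0.12], [0, 0, 0], 0.95],
    [[-0.19, 0, -0.12], [0, 0, 0], 0.95]
  ]
}}

```text
clock: 43.82
tool_pos: [0.5058, -0.0766, 0.0565]
orientation: [0.2, 29.8, 92.8]
force: [-0.2, 0.3, 0.1]
opening: 0.0835
```

```bash
python3 - <<'E'
from h import *
o=ctrl.get_obs();print(o["tool_pos"].round(3),o["opening"],o["force"].round(1))
im=ctrl.snapshot("wrist")
s=ctrl.snapshot("scene");s=cv2.resize(s[180:300,190:330],None,fx=3.4,fy=3.4,interpolation=cv2.INTER_CUBIC)
t=ctrl.snapshot("top");c=ctrl.get_calibration("top")
for d in ctrl.cut_out("top","flange_1"):
    print("fl",onz(c,d["pixel"],"top",.03).round(3),round(d["confidence"],2),d["pixels"].sum())
for n in("tape_roll","stapler","notebook","box_cutter","hex_key","calculator","screwdriver"):
    for d in ctrl.landmark_of("top",n)[:1]: print(n,onz(c,d["pixel"],"top",.01).round(3))
t=cv2.resize(t[165:245,150:262],(476,340),interpolation=cv2.INTER_CUBIC)
cv2.imwrite("pics/w15.png",np.hstack([t,cv2.resize(s[:,:476],(396,340))])[:, :800])
E
```

```text
[ 0.506 -0.077  0.057] 0.08347647132252242 [-0.2  0.3  0.1]
fl [0.5   0.285 0.03 ] 0.67 471
fl [0.489 0.232 0.03 ] 0.63 270
fl [0.499 0.175 0.03 ] 0.59 428
fl [0.476 0.33  0.03 ] 0.56 164
fl [0.371 0.132 0.03 ] 0.23 362
tape_roll [0.409 0.461 0.01 ]
stapler [0.405 0.455 0.01 ]
notebook [ 0.389 -0.442  0.01 ]
box_cutter [0.366 0.131 0.01 ]
hex_key [0.485 0.256 0.01 ]
calculator [0.625 0.319 0.01 ]
screwdriver [0.62  0.313 0.01 ]
```

The picture limit is reached, so the remaining checks will be numeric. Lifting clear first.

Request:
{"name": "drive_tool", "arguments": {
  "plan": [
    [[-0.02, 0, 0.03], [0, 0, 0], 0.95],
    [[-0.04, 0, 0.065], [0, 0, 0], 0.95],
    [[-0.06, 0, 0.1], [0, 0, 0], 0.95],
    [[-0.08, 0, 0.135], [0, 0, 0], 0.95],
    [[-0.08, 0, 0.135], [0, 0, 0], 0.95],
    [[-0.08, 0, 0.135], [0, 0, 0], 0.95],
    [[-0.08, 0, 0.135], [0, 0, 0], 0.95]
  ]
}}

```text
clock: 44.95
tool_pos: [0.5065, -0.0768, 0.2162]
orientation: [-0.2, 29.9, 92.8]
force: [-0.6, 0.2, -0.7]
opening: 0.0832
```

```bash
python3 - <<'E'
from h import *
o=ctrl.get_obs();print(o["tool_pos"].round(3),o["force"].round(1))
Bx=box(-.032,.032,-.007,.007,0,.09);inv=[box(-.031,.031,-.031,.031,.048,.060),cyl(.013,.012,.048)]
def fitg(c,cam,mask,parts,p0,step,fn):
    S=5;ys,xs=np.nonzero(mask);a,b=max(xs.min()-20,0),max(ys.min()-20,0);w,h=xs.max()+20-a,ys.max()+20-b
    T=cv2.resize(mask[b:b+h,a:a+w].astype(np.float32),None,fx=S,fy=S)>.5
    def cost(p):
        im=np.zeros(T.shape,np.uint8)
        for q in parts:
            v=(proj(c,fn(q,p),cam)-[a,b]+.5)*S-.5
            cv2.fillConvexPoly(im,cv2.convexHull(np.round(v*16).astype(np.int32)),1,shift=4)
        im=im>0;return 1-(im&T).sum()/(im|T).sum()
    p0=np.array(p0);r=minimize(cost,p0,method="Nelder-Mead",options=dict(initial_simplex=np.vstack([p0]+[p0+np.eye(len(p0))[i]*step[i] for i in range(len(p0))])))
    return r.x.round(4),round(1-r.fun,3),round(1-cost(p0),3)
f=lambda q,p:Ro.from_euler("xz",[p[3],2.8],degrees=True).apply(q)+p[:3]
for cam in("wrist","scene","top"):
    c=ctrl.get_calibration(cam);ctrl.snapshot(cam)
    L=ctrl.cut_out(cam,"end_board")
    print(cam,[(round(d["confidence"],2),int(d["pixels"].sum())) for d in L])
    for d in L[:1]: print(" board x y z lean",fitg(c,cam,d["pixels"],[Bx],[.4965,.131,.006,0],[.006,.006,.006,6],f))
    for d in ctrl.cut_out(cam,"flange_1"):
        print(" fl px",np.round(d["pixel"]),round(d["confidence"],2),int(d["pixels"].sum()),"inv fit x y z lean",fitg(c,cam,d["pixels"],inv,[.4895,.2835,.006,0],[.006,.006,.006,6],f))
    print(" pred inv top px",proj(c,np.array([[.4898,.2835,.066]]),cam).round(0).tolist(), "pred board px",proj(c,np.array([[.497,.131,.05]]),cam).round(0).tolist())
c=ctrl.get_calibration("top")
for n in("tape_roll","notebook","hex_key","calculator","stapler","screwdriver","box_cutter"):
    print(n,[(round(d["confidence"],2),onz(c,d["pixel"],"top",.01).round(3)[:2].tolist()) for d in ctrl.landmark_of("top",n)[:2]])
E
```

```text
[ 0.507 -0.077  0.216] [-0.6  0.2 -0.7]
wrist [(0.88, 2434), (0.53, 672)]
 board x y z lean (array([4.96500e-01, 1.60200e-01, 1.66000e-02, 2.66601e+01]), np.float64(0.934), np.float64(0.757))
 fl px [281. 189.] 0.59 597 inv fit x y z lean (array([ 0.4907,  0.2874,  0.0065, -0.4294]), np.float64(0.697), np.float64(0.661))
 fl px [285. 122.] 0.5 1868 inv fit x y z lean (array([0.4895, 0.2835, 0.006 , 0.    ]), np.float64(0.0), np.float64(0.0))
 pred inv top px [[279.0, 192.0]] pred board px [[279.0, 146.0]]
scene [(0.8, 408), (0.43, 169)]
 board x y z lean (array([ 4.99300e-01,  1.13300e-01,  2.06000e-02, -2.50516e+01]), np.float64(0.857), np.float64(0.725))
 fl px [249. 266.] 0.83 348 inv fit x y z lean (array([  0.4874,   0.3097,  -0.0266, -15.367 ]), np.float64(0.741), np.float64(0.065))
 fl px [249. 246.] 0.6 347 inv fit x y z lean (array([ 0.4909,  0.2853,  0.0093, -2.4808]), np.float64(0.818), np.float64(0.765))
 fl px [260. 239.] 0.45 123 inv fit x y z lean (array([ 0.4567,  0.2695,  0.0298, 21.8968]), np.float64(0.43), np.float64(0.017))
 pred inv top px [[251.0, 245.0]] pred b
[... 287 characters left out ...]
. 203.] 0.7 479 inv fit x y z lean (array([0.4921, 0.2825, 0.0065, 0.0118]), np.float64(0.916), np.float64(0.856))
 fl px [202. 206.] 0.51 287 inv fit x y z lean (array([4.90700e-01, 2.51200e-01, 5.50000e-03, 2.89004e+01]), np.float64(0.607), np.float64(0.002))
 fl px [173. 209.] 0.47 128 inv fit x y z lean (array([ 4.85200e-01,  2.66400e-01,  6.30000e-02, -7.01634e+01]), np.float64(0.463), np.float64(0.035))
 pred inv top px [[185.0, 204.0]] pred board px [[238.0, 203.0]]
tape_roll []
notebook [(0.8, [0.393, -0.438])]
hex_key [(0.42, [0.356, -0.129])]
calculator [(0.44, [0.496, 0.299])]
stapler []
screwdriver [(0.5, [0.631, 0.319])]
box_cutter [(0.9, [0.375, 0.125]), (0.28, [0.502, 0.296])]
```

```bash
python3 - <<'E'
from h import *
V=[]
for cam in("wrist","scene","top"):
    c=ctrl.get_calibration(cam);ctrl.snapshot(cam);m=max(ctrl.cut_out(cam,"end_board"),key=lambda d:d["confidence"])["pixels"];V.append((cam,c,m))
up=box(-.032,.032,-.007,.007,.028,.09)
def iou(p,v):
    cam,c,m=v;S=4;im=np.zeros((420*S,560*S),np.uint8)
    w=Ro.from_euler("xz",[p[2],2.8],degrees=True).apply(up)+[p[0],p[1],p[3]]
    cv2.fillConvexPoly(im,cv2.convexHull(np.round(((proj(c,w,cam)+.5)*S-.5)*16).astype(np.int32)),1,shift=4)
    T=cv2.resize(m.astype(np.float32),None,fx=S,fy=S)>.5;return (im.astype(bool)&T).sum()/(im.astype(bool)|T).sum()
for z in(.006,.016,.030):
    r=minimize(lambda p:-sum(iou([p[0],p[1],p[2],z],v) for v in V),[.4965,.131,0],method="Nelder-Mead",options=dict(maxiter=60,initial_simplex=[[.4965,.131,0],[.502,.131,0],[.4965,.137,0],[.4965,.131,7]]))
    print(z,r.x.round(4),[round(iou([*r.x,z],v),3) for v in V])
E
```

```text
0.006 [0.4977 0.129  1.6019] [np.float64(0.918), np.float64(0.833), np.float64(0.808)]
0.016 [0.4986 0.1295 2.6561] [np.float64(0.709), np.float64(0.643), np.float64(0.794)]
0.03 [0.4983 0.1261 1.3297] [np.float64(0.479), np.float64(0.417), np.float64(0.798)]
```

The joint fit has the board standing on the groove floor (z 6 mm fits clearly best), leaning under 2°. The robot is clear, so I'm handing in.

```bash
python3 -c "
from plant import ctrl
print(ctrl.close_job(), ctrl.get_obs()['clock'])"
```

```text
the job is handed in; nothing more can be done
the job is handed in; nothing more can be done
```

The job is handed in. Four flanges were present, and all four are packed. Three lie hub up on the tray floor. The fourth was turned over with the turning stand and set hub down in the gap between the two flanges at the closed end. After that the end board went upright into the groove. The robot took about 45 s of the 210 s.

**Checks that agree:**
- **Row:** the three floor flanges were at y ≈ 0.315, 0.251 and 0.187 when placed.
- **Inverted flange:** I felt it touch down at about 11 N. The top-view fit gives it level and within about 1 mm of the packed height.
- **Board:** I felt it touch down at about 8 N. The fit over all three cameras has it on the groove floor at y ≈ 0.129, leaning about 1.6°.
- **Robot:** it was well clear of everything at hand-in, with the wrist force close to zero.

**Checks that failed or disagreed:**
- **First board grasp:** it closed above the board without gripping. I reopened, went lower and gripped it.
- **Single-camera board fits:** the wrist and scene cameras, partly blocked by the lugs, gave leans of +27° and −25°. I trusted the fit over all three instead.
- **Last picture:** I had reached the viewing limit, so the final state was checked by numbers only.
- **Other things on the table:** in that last check the notebook, hex key, screwdriver and box cutter read within about 15 mm of where they started, close to the detector's scatter. The tape roll and stapler were not detected, and the calculator came back only as a weak reading that is clearly wrong. The arm had no reason to touch any of these.

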